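Tip one bay of a two-bay billet tote

TASK

Lift the two-bay tote by its bar handle and tip it over the empty tray just far enough that the two glass billets in the bay with the shallow ramp slide out into the tray, while the two in the bay with the steep ramp stay in the tote. Nobody knows beforehand how slippery the glass is, so tip slowly and stop as soon as the billets go; keep the lip close above the tray (the glass should fall no more than about 80 mm) and do not touch the billets with the gripper. Then stand the tote level on the table again where it stood, and leave the two tumblers undisturbed.

Things in the scene. Friction and masses are not known exactly. Their poses are not given: they have to be found in the camera images.
- tote: Open plywood tote 156 mm long (x), 130 mm wide (y), 0.34 kg, 64 mm high without its bar handle. A 6 mm divider along x parts it into two 56 mm wide bays, both closed at the back (+x) and open at the front (-x), where they empty when that end is lowered. Each floor is a metal ramp climbing from 6 mm above the underside at the back to a lip in front. Origin: centre of the underside; z up.
- tote_bar (a point): Centre of the tote's bar handle, 94 mm above the tote's underside over its centre. The bar is 14 mm thick (along the tote's x), 22 mm high and 118 mm long between the uprights (along y), with flat sides; there is free room of 18 mm below it over the divider, and more over the bays. Axes as the tote's.
- tote_lip (a point): Lip of the shallow bay (the +y bay, ramp 4 degrees): middle of its front edge, at x -78, y +31, z +16.5 mm in the tote. Axes as the tote's. Its billets start to slide out when the tote is tipped by 4 degrees plus the friction angle, which is unknown: 10 to 35 degrees. Held steady just past that, they take about a second to leave; the tote is then about 2.4 N lighter.
- steep_lip (a point): Lip of the steep bay (the -y bay, ramp 12 degrees): middle of its front edge, at x -78, y -31, z +38 mm in the tote. Axes as the tote's. Friction is the same in both bays, so these billets start to slide about 8 degrees of tip later than those of the shallow bay.
- shallow_rear: A rounded bar of cast green glass, 68 mm long, 44 mm wide, 18 mm thick, 0.10 to 0.14 kg. Origin: centre of its underside; x along its length, z out of its top. All four billets are alike. At the start it lies in the shallow bay (+y), against the back wall, its length along the tote's x.
- shallow_front: A rounded bar of cast green glass, 68 mm long, 44 mm wide, 18 mm thick, 0.10 to 0.14 kg. Origin: centre of its underside; x along its length, z out of its top. All four billets are alike. At the start it lies in the shallow bay (+y), before the other, close to the lip.
- steep_rear: A rounded bar of cast green glass, 68 mm long, 44 mm wide, 18 mm thick, 0.10 to 0.14 kg. Origin: centre of its underside; x along its length, z out of its top. All four billets are alike. At the start it lies in the steep bay (-y), against the back wall. It is to stay in the tote.
- steep_front: A rounded bar of cast green glass, 68 mm long, 44 mm wide, 18 mm thick, 0.10 to 0.14 kg. Origin: centre of its underside; x along its length, z out of its top. All four billets are alike. At the start it lies in the steep bay (-y), before the other, close to the lip. It is to stay in the tote.
- tray: Empty loose wooden tray, 180 mm (x) by 170 mm (y), rim 36 mm high, walls and floor about 6 mm thick, 0.9 kg. Origin: centre of its underside; z up.
- tumbler_clear: Clear glass tumbler 56 mm across and 70 mm high, standing at the back left of the table; a bystander. Origin: centre of its foot.
- tumbler_amber: Amber glass tumbler 62 mm across and 82 mm high, standing at the right-hand side of the table; a bystander. Origin: centre of its foot.
There are look-alikes about, which are no part of the job. Leave any brown look-alike of the shallow_rear alone.

How it is judged (in metres and radians):
On the way, in this order (a step that is already met when the one before it is completed fails the run):
1. the tote is lifted clear of the table with all four billets in their bays (height (world z) of tote above 0.03 m and x of shallow_rear in the frame of tote between -0.065 and 0.07 m and y of shallow_rear in the frame of tote between 0.003 and 0.06 m and z of shallow_rear in the frame of tote between 0 and 0.05 m and x of shallow_front in the frame of tote between -0.065 and 0.07 m and y of shallow_front in the frame of tote between 0.003 and 0.06 m and z of shallow_front in the frame of tote between 0 and 0.05 m and x of steep_rear in the frame of tote between -0.065 and 0.07 m and y of steep_rear in the frame of tote between -0.06 and -0.003 m and z of steep_rear in the frame of tote between 0 and 0.065 m and x of steep_front in the frame of tote between -0.065 and 0.07 m and y of steep_front in the frame of tote between -0.06 and -0.003 m and z of steep_front in the frame of tote between 0 and 0.065 m), for 0.1 s.
2. both billets of the shallow bay lie in the tray while the tote is still held up with both billets of the steep bay in it (height (world z) of tote_bar above 0.11 m and x of shallow_rear in the frame of tray between -0.085 and 0.085 m and y of shallow_rear in the frame of tray between -0.08 and 0.08 m and z of shallow_rear in the frame of tray between -0.005 and 0.06 m and x of shallow_front in the frame of tray between -0.085 and 0.085 m and y of shallow_front in the frame of tray between -0.08 and 0.08 m and z of shallow_front in the frame of tray between -0.005 and 0.06 m and x of steep_rear in the frame of tote between -0.065 and 0.07 m and y of steep_rear in the frame of tote between -0.06 and -0.003 m and z of steep_rear in the frame of tote between 0 and 0.065 m and x of steep_front in the frame of tote between -0.065 and 0.07 m and y of steep_front in the frame of tote between -0.06 and -0.003 m and z of steep_front in the frame of tote between 0 and 0.065 m), for 0.1 s.
At the end, for the whole second after the job is handed in: Both shallow-bay billets lie inside the tray, both steep-bay billets lie in the steep bay of the tote, the tote stands level (within 0.06 rad) on the table within 35 mm of where it stood at the start, and all is at rest (x of shallow_rear in the frame of tray between -0.085 and 0.085 m and y of shallow_rear in the frame of tray between -0.08 and 0.08 m and z of shallow_rear in the frame of tray between -0.005 and 0.06 m and x of shallow_front in the frame of tray between -0.085 and 0.085 m and y of shallow_front in the frame of tray between -0.08 and 0.08 m and z of shallow_front in the frame of tray between -0.005 and 0.06 m and x of steep_rear in the frame of tote between -0.065 and 0.07 m and y of steep_rear in the frame of tote between -0.06 and -0.003 m and z of steep_rear in the frame of tote between 0 and 0.065 m and x of steep_front in the frame of tote between -0.065 and 0.07 m and y of steep_front in the frame of tote between -0.06 and -0.003 m and z of steep_front in the frame of tote between 0 and 0.065 m and linear speed of each of shallow_rear, shallow_front, steep_rear, steep_front, tote below 0.02 m/s and angle between tote's own z axis and vertical below 0.06 rad and height (world z) of tote below 0.008 m and distance of tote from where it was at the start of the episode below 0.035 m); the robot touches nothing.
It fails at once if the gripper touches a billet (contact force between the fingers and shallow_rear above 0.5 N or contact force between the fingers and shallow_front above 0.5 N or contact force between the fingers and steep_rear above 0.5 N or contact force between the fingers and steep_front above 0.5 N).
It fails at once if a billet falls hard (faster than 1.7 m/s) (linear speed of any of shallow_rear, shallow_front, steep_rear, steep_front above 1.7 m/s).
It fails at once if a tumbler is disturbed (moved by more than 30 mm) (distance of any of tumbler_clear, tumbler_amber from where it was at the start of the episode above 0.03 m).
It also fails if it takes over 61 s, if anything falls off the work surface, if the arm or the gripper's body presses on something with over 40 N, if the wrist force passes 120 N, or if a joint passes its speed limit or range.

ROBOT

A 6-joint arm with a two-finger parallel gripper is mounted at the origin on a cart in front of the work surface, level with it; the furniture and walls round the work are solid. World frame = base frame: x ahead of the robot, y to its left, z up, the work surface at z = 0. Lengths are in mm, angles in rad, forces in N, time in s.
With the tool pointing down it reaches from about 275 to 1000 mm from the base axis. Payload 8.4 kg.
Tool frame: the origin (TCP) lies at the very end of the fingers, on their centre line; the grasp point (between the pads) lies 19 mm behind it (r.pinch_z is the distance from the TCP to the grasp point, in mm); z points along the fingers, y is the direction in which the jaws open and shut (so a half turn about z gives the same grasp; the last joint's range is limited). The gripper opens to 85 mm and grips with 20 to 120 N. Pads are 22 mm wide; open, the fingers measure 114 mm over their backs; the gripper's body (76 mm by 85 mm) begins 54 mm behind the grasp point. The pads swing forward as they close: fully open they stand 13 mm farther back than shut.
Start: joints at [-1.103, 0.353, 1.633, -0, 1.155, -0.002], TCP at [282.941, -557.29, 231.281] pointing down, gripper open.
Joint ranges: [-2.63, 2.63], [-0.92, 2.1], [0.06, 2.66], [-1.3, 4.44], [0, 2.69], [-3.02, 3.02]. Speed limits (rad/s): [2.22, 2.22, 2.79, 3.14, 3.14, 3.14].

INTERFACE

Orientations are given as [roll, pitch, yaw] about the fixed x, y, z axes, in that order (R = Rz(yaw) Ry(pitch) Rx(roll)).
In Python, from rig import r, optics gives the robot as it stands.
- The arm moves only by the shell command python3 -m creep 'ROWS' [FORCE]. ROWS is JSON, a list of rows, each an object with "dp": the shift along the tool's x, y, z in mm, a list of three; "angular": the turn, a rotation vector about the tool's x, y, z in rad, a list of three; "fingers": the finger opening in mm, from 0 to 85.4. In form: [{"dp": [dx, dy, dz], "angular": [wx, wy, wz], "fingers": fingers}, ...]. A call has 1 to 5 rows; each row is the pose to reach, as a shift and turn from the pose commanded when the call began, along the tool's axes at that moment; what a row does not reach only later rows make up. A row lasts 1/12 s, in which the tool goes at most 41.7 mm and 7.16 degrees, less where a joint would pass 70% of its speed; a pose out of reach is approached as far as the arm can. A call with a gripper value outside its range is refused whole. The fingers move at their own pace and stop on an object; FORCE is the grip in N (left out, the last holds). Time passes only in rows, so rows that repeat a pose let the fingers close. It gives the time, the measured TCP pose, the force and the opening at its end, in the units of the state.
- r.sense(): the state, without advancing time (a new reading comes with each control period).
- optics.grab_frame(name): name is "scene" or "top"; returns the picture (420x560x3 uint8, blue, green, red); there is no depth.
- optics.camera_params(name): a dict with "fx", "fy", "cx", "cy" (pixels), "distortion" ([k1, k2, p1, p2, k3] as OpenCV has them; the pictures are not rectified), "eye" and "rotation" of the camera in the world. Camera axes: x right, y up, looking along -z (the intrinsics and any distortion apply to the point x, -y, -z); pixel columns grow to the right and rows downward; lengths in mm; the calibration is good to about 2 mm. A picture is of the moment at which its call begins. camera_params takes no time and is no camera call.
- r.sign_off(): hands the job in, once; it reports no verdict.
The state is a dict: "clock": time; "qpos": joint angles; "qvel": joint speeds; "joint_efforts": joint torques, N m; "eef_pos": TCP position; "tcp_rot": TCP orientation; "contact_force": force on the tool from outside, world axes, zero at the start; "wrist_torque": the same for the moment, N m; "opening": opening from 0.0 (shut) to 1.0 (fully open).
Only numpy, scipy, OpenCV 4.12 (cv2) and the standard library are available. Lean on these libraries where they do the work, as an engineer would, in place of code of your own. Each camera call takes 0.05 s, during which the arm holds its last target.

## Working session

There is one attempt and no reset: what is moved stays moved. The work goes in short steps, Python scripts to look and compute and a shell command to move; the robot and the scene stay as the last step left them, time stands still between calls to the robot, and variables do not carry over. Pictures are saved under pics/ and viewed, and the job is handed in when it is done.

```bash
ls; mkdir -p pics; python3 - <<'E'
from rig import r, optics
import cv2
print(r.sense()); print(r.pinch_z)
for n in("scene","top"):
    print(n,optics.camera_params(n))
    cv2.imwrite(f"pics/{n}0.png",optics.grab_frame(n))
E
```

```text
pics
{'clock': 0.0, 'qpos': array([-1.10345097e+00,  3.53643615e-01,  1.63413042e+00,  1.39907944e-05,
        1.15521268e+00, -2.43320027e-03]), 'qvel': array([ 0.00095439, -0.00079794,  0.0017791 , -0.00180117, -0.00053412,
        0.00081496]), 'joint_efforts': array([ 3.66169246e-03, -6.05245757e+01, -3.42059147e+01,  7.25510063e-05,
        9.48107103e-03,  8.32178358e-06]), 'eef_pos': array([ 282.70057922, -556.87349274,  230.56610952]), 'tcp_rot': array([-3.14019863e+00, -1.61840090e-05,  4.69772887e-01]), 'contact_force': array([-0.88515214,  1.49772565, -0.95948031]), 'wrist_torque': array([ 0.01265543, -0.04236659, -0.00904636]), 'opening': 1.003082714699607}
18.700000000000003
scene {'fx': 461.6957865384487, 'fy': 461.6957865384487, 'cx': 279.48709160826184, 'cy': 215.50458520526726, 'distortion': array([0.04540548, 0.        , 0.        , 0.        , 0.        ]), 'eye': array([-313.89560533,  613.89441101,  780.71533373]), 'rotation': array([ 1.0092835 , -0.01429197, -2.18026771])}
top {'fx': 523.6389101601875, 'fy': 523.6389101601875, 'cx': 280.87914816391725, 'cy': 212.4395751660492, 'distortion': array([0.01791682, 0.        , 0.        , 0.        , 0.        ]), 'eye': array([4.32216906e+02, 5.05945373e-01, 1.31074922e+03]), 'rotation': array([ 0.09253479, -0.03094367, -1.57119102])}
```

View pics/scene0.png

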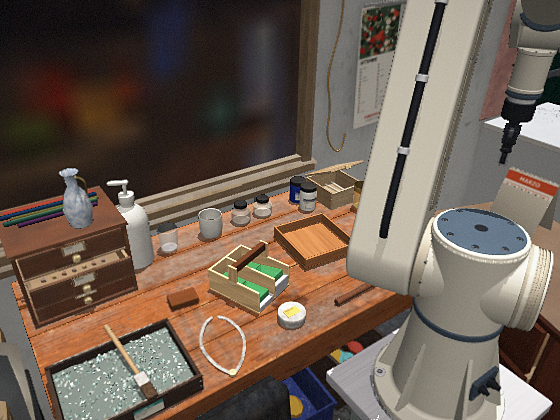

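View pics/top0.png

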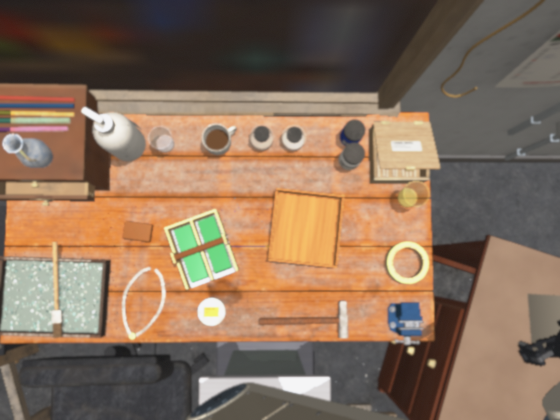

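```bash
cat > h.py <<'E'
import numpy as np, cv2
from rig import r, optics
from scipy.spatial.transform import Rotation as Rn
def cam(n):
    p=optics.camera_params(n); R=Rn.from_euler('xyz',p['rotation']).as_matrix()
    K=np.array([[p['fx'],0,p['cx']],[0,p['fy'],p['cy']],[0,0,1]])
    return p['eye'],R,K,np.array(p['distortion'])
def ray(n,px):
    e,R,K,d=cam(n); u=cv2.undistortPoints(np.array(px,float).reshape(-1,1,2),K,d).reshape(-1,2)
    v=np.c_[u[:,0],-u[:,1],-np.ones(len(u))]@R.T
    return e,v/np.linalg.norm(v,axis=1)[:,None]
def onz(n,px,z):
    e,v=ray(n,px); return e+v*((z-e[2])/v[:,2])[:,None]
def proj(n,P):
    e,R,K,d=cam(n); c=(np.atleast_2d(P)-e)@R; c=c*[1,-1,-1]
    return cv2.projectPoints(c.astype(float),np.zeros(3),np.zeros(3),K,d)[0].reshape(-1,2)
def tri(pa,pb):
    e1,v1=ray('scene',[pa]);e2,v2=ray('top',[pb]);v1=v1[0];v2=v2[0]
    s=np.linalg.lstsq(np.c_[v1,-v2],e2-e1,rcond=None)[0]
    a=e1+v1*s[0];b=e2+v2*s[1];return (a+b)/2,np.linalg.norm(a-b)
E
python3 - <<'E'
from h import *
t=cv2.imread('pics/top0.png');s=cv2.imread('pics/scene0.png')
cv2.imwrite('pics/t1.png',cv2.resize(t[180:300,130:270],None,fx=5,fy=5,interpolation=cv2.INTER_CUBIC))
cv2.imwrite('pics/s1.png',cv2.resize(s[200:320,190:360],None,fx=4.5,fy=4.5,interpolation=cv2.INTER_CUBIC))
E
```

```text
(no output)
```

View pics/t1.png

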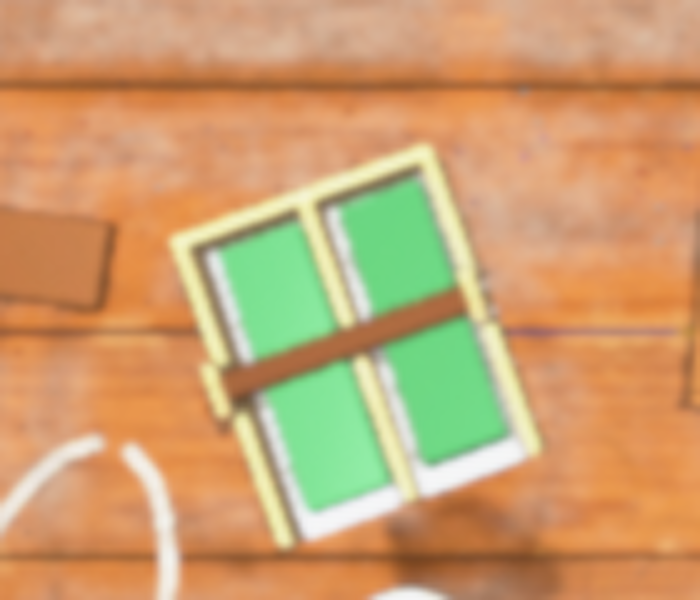

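View pics/s1.png

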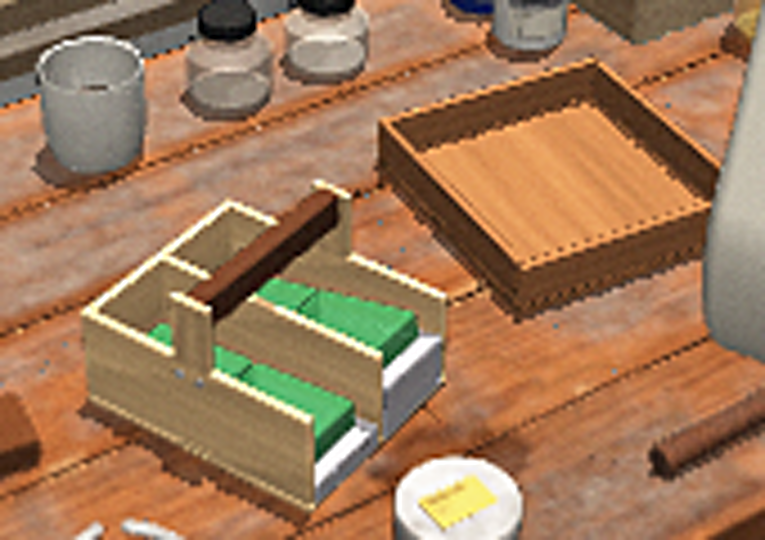

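The tote is at about top (201,248), front (white lips) toward the robot; the shallow bay, with the low lip, is on the left (+y). The brown block at top (138,231) is the decoy. The tray is at top (305,229).

```bash
python3 - <<'E'
from h import *
f=lambda c:(np.array(c,float)+.5)/5-.5+[130,180]
bar=onz('top',f([(228,384),(465,303)]),105)
print('bar',bar.round(1),'mid',bar.mean(0).round(1),'len',np.linalg.norm(bar[0]-bar[1]).round(1))
c=onz('top',f([(178,243),(428,152),(533,452),(287,545)]),64)
print('tote rim',c.round(1),c.mean(0).round(1))
for i in range(4): print(np.linalg.norm(c[i]-c[i-1]).round(1))
d=bar[0]-bar[1]; print('yaw bar',np.degrees(np.arctan2(d[1],d[0]))-90)
d=c[0]-c[3];d2=c[1]-c[2]; print('yaw sides',[np.degrees(np.arctan2(x[1],x[0])) for x in(d,d2)])
# scene bar ends
g=lambda c:(np.array(c,float)+.5)/4.5-.5+[190,200]
print(tri(g((205,300)),f((228,384))), tri(g((335,200)),f((465,303))))
t=cv2.imread('pics/top0.png')
cv2.imwrite('pics/t2.png',cv2.resize(t[180:280,255:355],None,fx=6,fy=6,interpolation=cv2.INTER_CUBIC))
E
```

```text
bar [[442.9 204.2 105. ]
 [479.9  96.9 105. ]] mid [461.4 150.6 105. ] len 113.5
tote rim [[509.8 235.9  64. ]
 [553.4 118.5  64. ]
 [411.2  67.5  64. ]
 [368.  182.2  64. ]] [460.6 151.   64. ]
151.6
125.2
151.1
122.6
yaw bar 19.007085460992613
yaw sides [np.float64(20.72303610002093), np.float64(19.734154582049797)]
(array([441.93426969, 203.39242535, 101.08394949]), np.float64(3.534213668393027)) (array([479.5395682 ,  96.60858814,  99.80735658]), np.float64(1.7782686849340328))
```

View pics/t2.png

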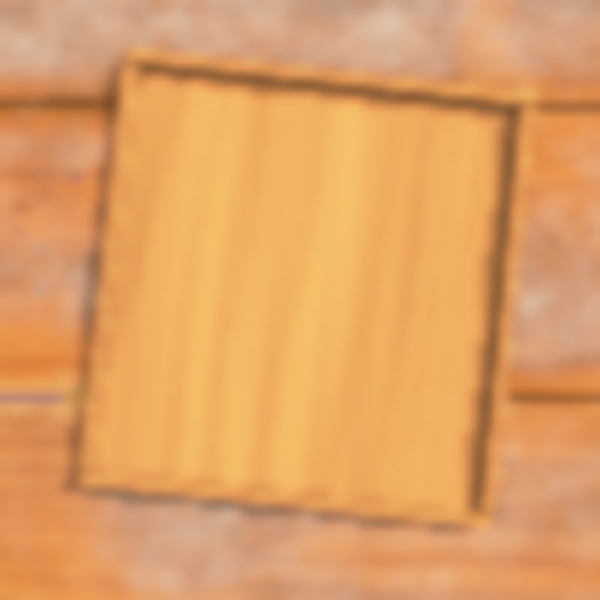

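```bash
python3 - <<'E'
from h import *
f=lambda c:(np.array(c,float)+.5)/6-.5+[255,180]
c=onz('top',f([(128,57),(527,97),(487,520),(77,487)]),36)
print(c.round(1),c.mean(0).round(1))
for i in range(4): print(np.linalg.norm(c[i]-c[i-1]).round(1))
for a,b in((3,0),(2,1)):
    d=c[b]-c[a];print(np.degrees(np.arctan2(d[1],d[0])))
s=r.sense();print(s['eef_pos'],np.degrees(s['tcp_rot']))
print(Rn.from_euler('xyz',s['tcp_rot']).as_matrix().round(3))
E
```

```text
[[ 608.1  -26.8   36. ]
 [ 592.2 -190.6   36. ]
 [ 419.6 -172.3   36. ]
 [ 432.9   -6.3   36. ]] [513.2 -99.   36. ]
176.4
164.5
173.6
166.6
-6.677927704613953
-6.0297555433737
[ 282.74323084 -556.90925834  230.61017303] [-1.79927746e+02  5.01214475e-04  2.69168494e+01]
[[ 0.892  0.453 -0.001]
 [ 0.453 -0.892  0.001]
 [-0.    -0.001 -1.   ]]
```

```bash
cat >> h.py <<'E'
def tgtR(yaw,tip=0):  # tote yaw (deg), tip (deg) -> tool rotation
    tote=Rn.from_euler('z',yaw,degrees=True)*Rn.from_euler('y',-tip,degrees=True)
    return tote*Rn.from_matrix(np.array([[0,1,0],[1,0,0],[0,0,-1.]]).T)
def go(pos,yaw,tip=0):
    s=r.sense(); R=Rn.from_euler('xyz',s['tcp_rot'])
    dp=R.inv().apply(np.array(pos)-s['eef_pos']); w=(R.inv()*tgtR(yaw,tip)).as_rotvec()
    print('t',round(s['clock'],2),'pos',s['eef_pos'].round(1),'dp',dp.round(1),'w',w.round(3),'F',s['contact_force'].round(2),'M',s['wrist_torque'].round(3),'open',round(s['opening'],3))
E
python3 - <<'E'
from h import *
go((461,151,190),20)
E
```

```text
t 0.1 pos [ 282.7 -556.9  230.6] dp [ 479.4 -550.5   41.3] w [-1.00e-03 -1.00e-03 -1.45e+00] F [-0.57 -0.62  0.42] M [0.005 0.001 0.005] open 0.999
```

```bash
python3 -m creep '[{"dp":[479,-550,41],"angular":[0,0,-1.45],"fingers":85},{"dp":[479,-550,41],"angular":[0,0,-1.45],"fingers":85},{"dp":[479,-550,41],"angular":[0,0,-1.45],"fingers":85},{"dp":[479,-550,41],"angular":[0,0,-1.45],"fingers":85},{"dp":[479,-550,41],"angular":[0,0,-1.45],"fingers":85}]' 
python3 -c "
from h import *
go((461,151,190),20)"
```

```text
clock: 0.52
eef_pos: [333.5, -353.6, 219.1]
tcp_rot: [-3.141, -0.0, 1.1]
contact_force: [1.4, -0.4, 0.5]
opening: 0.995
t 0.52 pos [ 333.5 -353.6  219.1] dp [ 507.6 -115.1   29.3] w [-0.   -0.   -0.82] F [ 1.4  -0.41  0.54] M [-0.022 -0.042 -0.021] open 0.995
```

```bash
python3 -m creep '[{"dp":[507,-115,29],"angular":[0,0,-0.82],"fingers":85},{"dp":[507,-115,29],"angular":[0,0,-0.82],"fingers":85},{"dp":[507,-115,29],"angular":[0,0,-0.82],"fingers":85},{"dp":[507,-115,29],"angular":[0,0,-0.82],"fingers":85},{"dp":[507,-115,29],"angular":[0,0,-0.82],"fingers":85}]' 
python3 -c "
from h import *
go((461,151,190),20)"
```

```text
clock: 0.93
eef_pos: [385.6, -152.3, 207.9]
tcp_rot: [3.141, 0.0, 1.726]
contact_force: [0.6, -0.0, 1.3]
opening: 0.992
t 0.93 pos [ 385.6 -152.3  207.9] dp [288.  121.2  17.9] w [ 0.     0.    -0.194] F [ 0.57 -0.02  1.34] M [-0.029 -0.056  0.015] open 0.992
```

```bash
python3 -m creep '[{"dp":[288,121,18],"angular":[0,0,-0.194],"fingers":85},{"dp":[288,121,18],"angular":[0,0,-0.194],"fingers":85},{"dp":[288,121,18],"angular":[0,0,-0.194],"fingers":85},{"dp":[288,121,18],"angular":[0,0,-0.194],"fingers":85},{"dp":[288,121,18],"angular":[0,0,-0.194],"fingers":85}]' >/dev/null
python3 -c "
from h import *
go((461,151,190),20)"
```

```text
t 1.35 pos [436.9  49.5 195.9] dp [87.4 56.9  5.9] w [ 0.     0.    -0.006] F [ 1.84 -0.9   0.78] M [-0.034 -0.039  0.004] open 0.994
```

```bash
python3 -m creep '[{"dp":[87.4,57,6],"angular":[0,0,-0.006],"fingers":85},{"dp":[87.4,57,6],"angular":[0,0,-0.006],"fingers":85},{"dp":[87.4,57,6],"angular":[0,0,-0.006],"fingers":85},{"dp":[87.4,57,6],"angular":[0,0,-0.006],"fingers":85},{"dp":[87.4,57,6],"angular":[0,0,-0.006],"fingers":50}]' >/dev/null
python3 - <<'E'
from h import *
go((461,151,76),20)
for n in("scene","top"):
    im=optics.grab_frame(n); cv2.imwrite(f"pics/{n}1.png",im[170:330,130:370].repeat(3,0).repeat(3,1))
E
```

```text
t 1.77 pos [461.  149.9 189.5] dp [  1.1   0.5 113.5] w [-0.001  0.     0.003] F [-0.37 -0.22 -0.58] M [ 0.002 -0.006 -0.025] open 0.881
```

View pics/scene1.png

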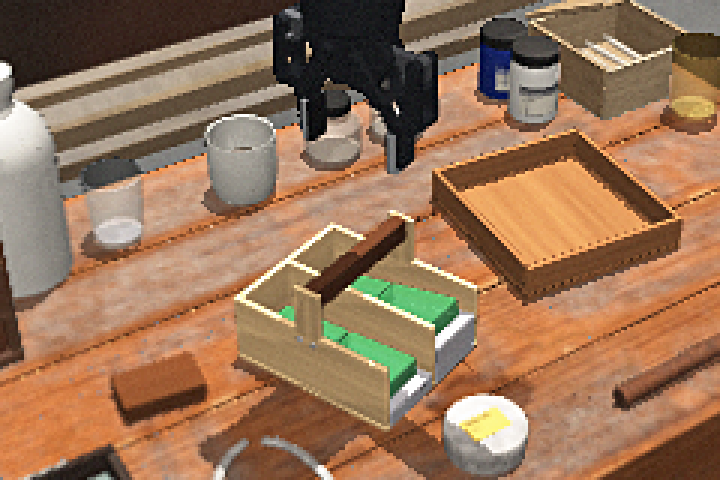

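View pics/top1.png

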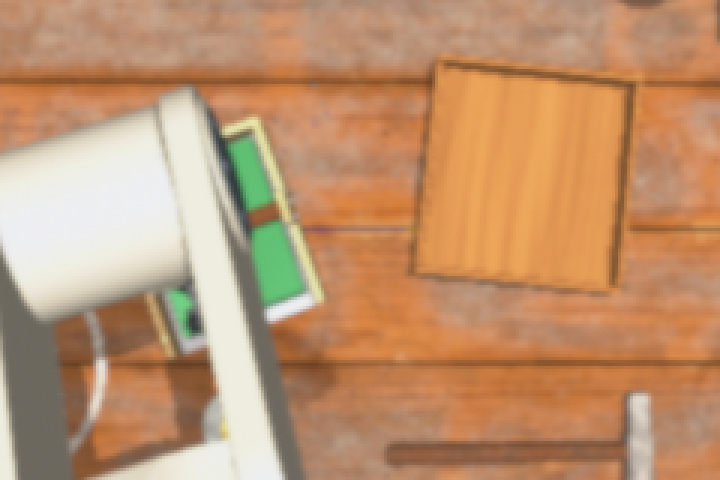

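```bash
python3 -m creep '[{"dp":[1,0.5,35],"angular":[0,0,0],"fingers":50},{"dp":[1,0.5,70],"angular":[0,0,0],"fingers":50},{"dp":[1,0.5,90],"angular":[0,0,0],"fingers":50},{"dp":[1,0.5,105],"angular":[0,0,0],"fingers":50},{"dp":[1,0.5,115],"angular":[0,0,0],"fingers":50}]' ;python3 -m creep '[{"dp":[0,0,0],"angular":[0,0,0],"fingers":40}]' 
python3 - <<'E'
from h import *
go((461,151,75),20)
im=optics.grab_frame('scene'); cv2.imwrite(f"pics/scene2.png",cv2.resize(im[190:320,180:310],None,fx=4.5,fy=4.5))
E
```

```text
clock: 2.28
eef_pos: [460.3, 148.3, 73.5]
tcp_rot: [-3.139, 0.0, 1.918]
contact_force: [-0.4, -0.8, 0.0]
opening: 0.589
clock: 2.37
eef_pos: [460.1, 148.5, 73.5]
tcp_rot: [-3.138, -0.0, 1.918]
contact_force: [-0.8, -0.3, -0.1]
opening: 0.475
t 2.37 pos [460.1 148.5  73.5] dp [ 2.   1.7 -1.5] w [-0.003 -0.    -0.002] F [-0.83 -0.3  -0.06] M [ 0.017 -0.001 -0.06 ] open 0.475
```

View pics/scene2.png

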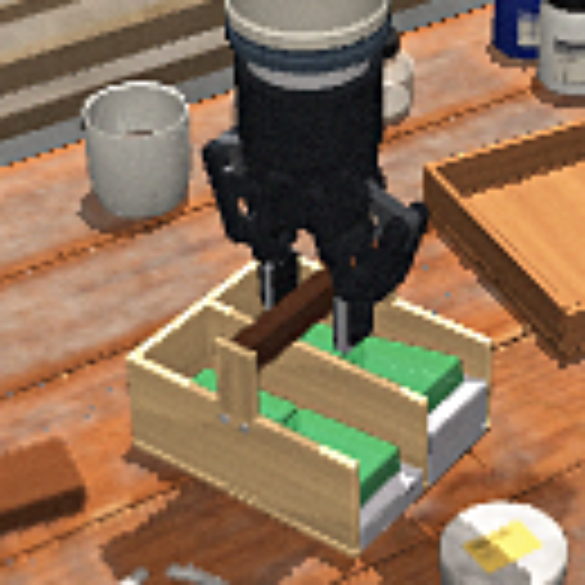

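Fingers straddle the bar at its middle. Closing.

```bash
python3 -m creep '[{"dp":[2,1.5,-1.5],"angular":[0,0,0],"fingers":30},{"dp":[2,1.5,-1.5],"angular":[0,0,0],"fingers":20},{"dp":[2,1.5,-1.5],"angular":[0,0,0],"fingers":0},{"dp":[2,1.5,-1.5],"angular":[0,0,0],"fingers":0},{"dp":[2,1.5,-1.5],"angular":[0,0,0],"fingers":0}]' 100;python3 -m creep '[{"dp":[0,0,0],"angular":[0,0,0],"fingers":0},{"dp":[0,0,0],"angular":[0,0,0],"fingers":0},{"dp":[0,0,0],"angular":[0,0,0],"fingers":0}]' 
python3 - <<'E'
from h import *
go((461,151,75),20)
print(np.degrees(r.sense()['tcp_rot']))
E
```

```text
clock: 2.83
eef_pos: [462.6, 152.5, 77.9]
tcp_rot: [3.14, 0.0, 1.92]
contact_force: [-2.0, -2.2, 8.0]
opening: 0.144
clock: 3.08
eef_pos: [462.6, 152.5, 77.9]
tcp_rot: [3.14, 0.0, 1.92]
contact_force: [-2.8, -1.6, 8.4]
opening: 0.142
t 3.08 pos [462.6 152.5  77.9] dp [-0.8 -2.   2.9] w [0.001 0.    0.001] F [-2.81 -1.56  8.41] M [-0.325  0.462  0.161] open 0.142
[1.79917627e+02 1.67603988e-02 1.10031179e+02]
```

```bash
python3 -m creep '[{"dp":[0,0,-4],"angular":[0,0,0],"fingers":0},{"dp":[0,0,-12],"angular":[0,0,0],"fingers":0},{"dp":[0,0,-24],"angular":[0,0,0],"fingers":0},{"dp":[0,0,-38],"angular":[0,0,0],"fingers":0},{"dp":[0,0,-52],"angular":[0,0,0],"fingers":0}]';python3 -m creep '[{"dp":[0,0,-10],"angular":[0,0,0],"fingers":0},{"dp":[0,0,-14],"angular":[0,0,0],"fingers":0},{"dp":[0,0,-14],"angular":[0,0,0],"fingers":0},{"dp":[0,0,-14],"angular":[0,0,0],"fingers":0}]' 
python3 - <<'E'
from h import *
go((461,151,145),20)
print(np.degrees(r.sense()['tcp_rot']))
im=optics.grab_frame('scene'); cv2.imwrite(f"pics/scene3.png",cv2.resize(im[170:320,180:330],None,fx=4,fy=4))
E
```

```text
clock: 3.5
eef_pos: [461.5, 152.2, 129.2]
tcp_rot: [-3.141, -0.0, 1.92]
contact_force: [0.2, 0.0, -8.6]
opening: 0.148
clock: 3.83
eef_pos: [461.9, 152.3, 142.3]
tcp_rot: [-3.141, -0.0, 1.92]
contact_force: [-1.1, 0.3, -8.4]
opening: 0.146
t 3.83 pos [461.9 152.3 142.3] dp [-0.9 -1.3 -2.7] w [-0. -0. -0.] F [-1.11  0.26 -8.38] M [ 0.013  0.022 -0.048] open 0.146
[-1.79990451e+02 -1.01317729e-03  1.09995083e+02]
```

View pics/scene3.png

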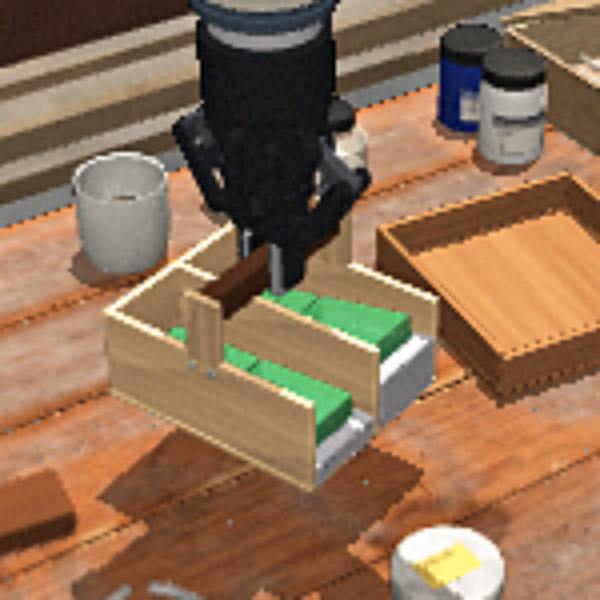

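```bash
cat >> h.py <<'E'
LIP=np.array([560.7,-104.3,64.])
def tcp(tip,yaw=-6,lip=LIP):
    tote=Rn.from_euler('z',yaw,degrees=True)*Rn.from_euler('y',-tip,degrees=True)
    return lip-tote.apply([-78,31,-61.5])
def tip(t): go(tcp(t),-6,t)
E
python3 - <<'E'
from h import *
p=tcp(0);print(p);go(p+[0,0,14],-6)
for t in(10,20,40):print(tcp(t).round(1))
E
```

```text
[ 635.03232548 -143.28339889  125.5       ]
t 3.88 pos [461.6 152.2 142. ] dp [-337.    61.9    2.4] w [-0.001  0.     0.454] F [-0.05  0.78 -9.18] M [-0.023  0.065  0.017] open 0.144
[ 623.2 -142.   138.1]
[ 609.4 -140.6  148.5]
[ 577.6 -137.2  161.2]
```

```bash
python3 -m creep '[{"dp":[-4,0.7,0],"angular":[0,0,0.005],"fingers":0},{"dp":[-12,2.2,0],"angular":[0,0,0.015],"fingers":0},{"dp":[-24,4.4,0],"angular":[0,0,0.03],"fingers":0},{"dp":[-40,7.3,0],"angular":[0,0,0.05],"fingers":0},{"dp":[-58,10.6,0],"angular":[0,0,0.075],"fingers":0}]' >/dev/null
python3 - <<'E'
from h import *
go(tcp(0)+[0,0,14],-6)
E
```

```text
t 4.3 pos [492.4 100.3 142.2] dp [-273.    71.7    2.6] w [-0.001  0.     0.378] F [ 0.54 -0.09 -8.45] M [0.07  0.002 0.062] open 0.142
```

```bash
python3 -m creep '[{"dp":[-18,4.7,0],"angular":[0,0,0.025],"fingers":0},{"dp":[-38,10,0],"angular":[0,0,0.053],"fingers":0},{"dp":[-60,15.7,0],"angular":[0,0,0.083],"fingers":0},{"dp":[-83,21.8,0],"angular":[0,0,0.115],"fingers":0},{"dp":[-106,27.8,0],"angular":[0,0,0.147],"fingers":0}]' >/dev/null
python3 - <<'E'
from h import *
go(tcp(0)+[0,0,14],-6)
E
```

```text
t 4.72 pos [548.    4.7 142.1] dp [-157.6   68.     2.6] w [-0.     0.     0.229] F [ 0.8  -0.   -7.62] M [ 0.004 -0.04   0.051] open 0.143
```

```bash
python3 -m creep '[{"dp":[-23,9.9,0],"angular":[0,0,0.033],"fingers":0},{"dp":[-45,19.4,0],"angular":[0,0,0.065],"fingers":0},{"dp":[-66,28.5,0],"angular":[0,0,0.096],"fingers":0},{"dp":[-86,37,0],"angular":[0,0,0.125],"fingers":0},{"dp":[-104,45,0],"angular":[0,0,0.151],"fingers":0}]' >/dev/null
python3 - <<'E'
from h import *
go(tcp(0)+[0,0,14],-6)
E
```

```text
t 5.13 pos [605.6 -93.3 141.8] dp [-49.2  30.8   2.3] w [-0.001  0.     0.077] F [ 0.12 -0.16 -7.23] M [-0.043 -0.021  0.032] open 0.142
```

```bash
python3 -m creep '[{"dp":[-16,10,2],"angular":[0,0,0.025],"fingers":0},{"dp":[-29,18,5],"angular":[0,0,0.046],"fingers":0},{"dp":[-39,24.5,8],"angular":[0,0,0.062],"fingers":0},{"dp":[-46,29,12],"angular":[0,0,0.072],"fingers":0},{"dp":[-49,30.8,15],"angular":[0,0,0.077],"fingers":0}]' >/dev/null
python3 -m creep '[{"dp":[0,0,0],"angular":[0,0,0],"fingers":0},{"dp":[0,0,0],"angular":[0,0,0],"fingers":0}]'
python3 - <<'E'
from h import *
tip(0)
for n in("scene","top"):
    im=optics.grab_frame(n); cv2.imwrite(f"pics/{n}4.png",cv2.resize(im[150:300,230:430],None,fx=4,fy=4))
E
```

```text
clock: 5.72
eef_pos: [635.2, -138.2, 126.6]
tcp_rot: [-3.141, -0.004, 1.469]
contact_force: [3.5, 13.2, -8.9]
opening: 0.143
t 5.72 pos [ 635.2 -138.2  126.6] dp [-5.   0.4  1.1] w [-0.001 -0.004  0.003] F [ 3.5  13.24 -8.94] M [ 2.932 -0.581  1.022] open 0.143
```

View pics/scene4.png

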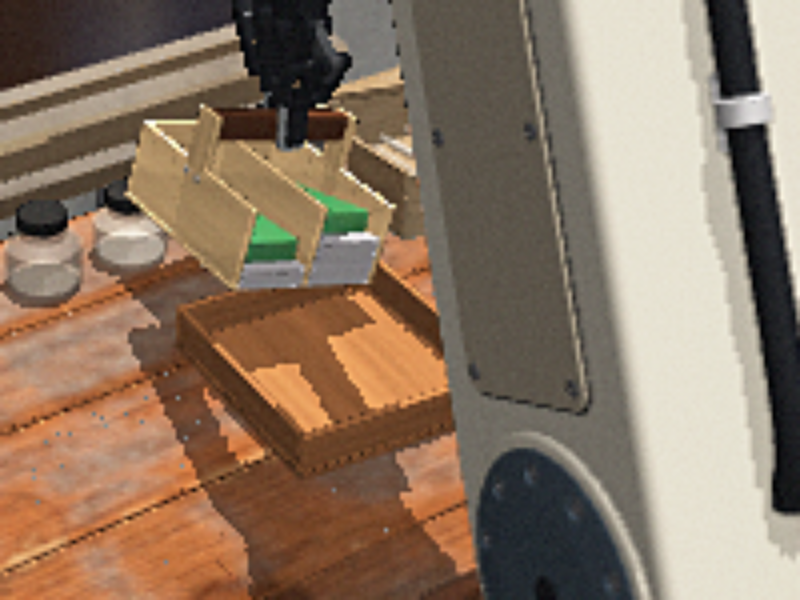

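View pics/top4.png

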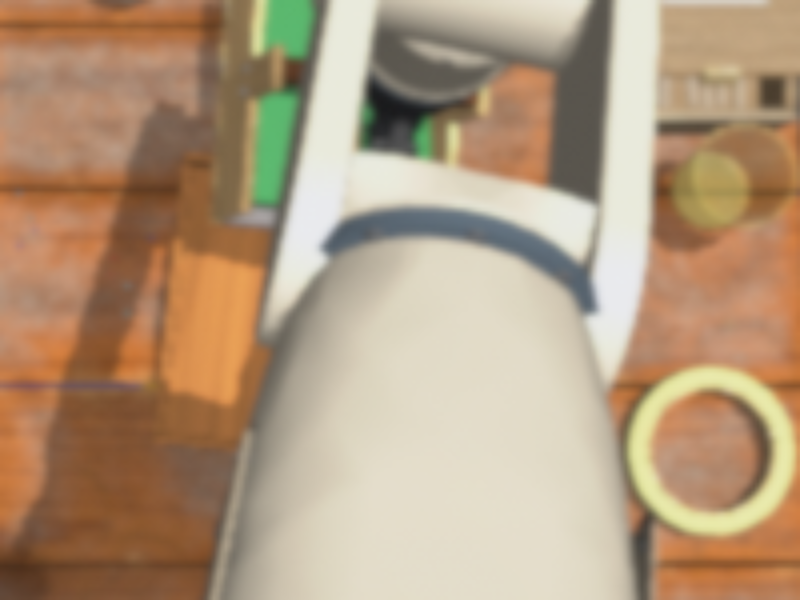

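The tote has touched something on its right (13 N in +y): the grey jar by the box. I'll back off to the left and measure it.

```bash
python3 -m creep '[{"dp":[8,0,0],"angular":[0,0,0],"fingers":0},{"dp":[18,0,0],"angular":[0,0,0],"fingers":0},{"dp":[30,0,0],"angular":[0,0,0],"fingers":0},{"dp":[40,0,0],"angular":[0,0,0],"fingers":0},{"dp":[40,0,0],"angular":[0,0,0],"fingers":0}]'
python3 - <<'E'
from h import *
tip(0)
for n in("scene",):
    im=optics.grab_frame(n); cv2.imwrite(f"pics/{n}5.png",cv2.resize(im[150:300,230:430],None,fx=4,fy=4))
t=cv2.imread('pics/top0.png')
cv2.imwrite('pics/t5.png',cv2.resize(t[105:225,325:445],None,fx=5,fy=5,interpolation=cv2.INTER_CUBIC))
E
```

```text
clock: 6.23
eef_pos: [638.9, -98.3, 127.3]
tcp_rot: [-3.141, -0.001, 1.471]
contact_force: [0.5, -0.4, -7.8]
opening: 0.142
t 6.23 pos [638.9 -98.3 127.3] dp [-45.1   0.7   1.8] w [-0.001 -0.001  0.005] F [ 0.47 -0.37 -7.84] M [-0.097  0.067 -0.005] open 0.142
```

View pics/scene5.png

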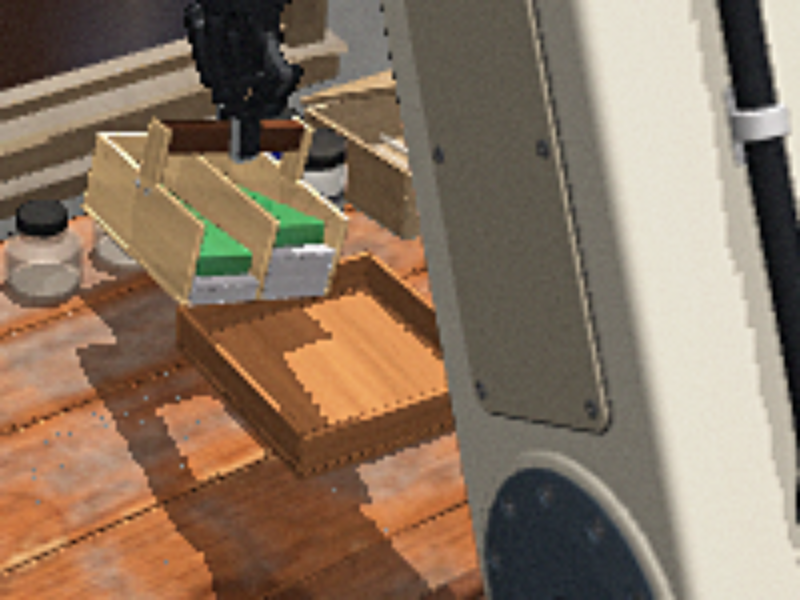

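View pics/t5.png

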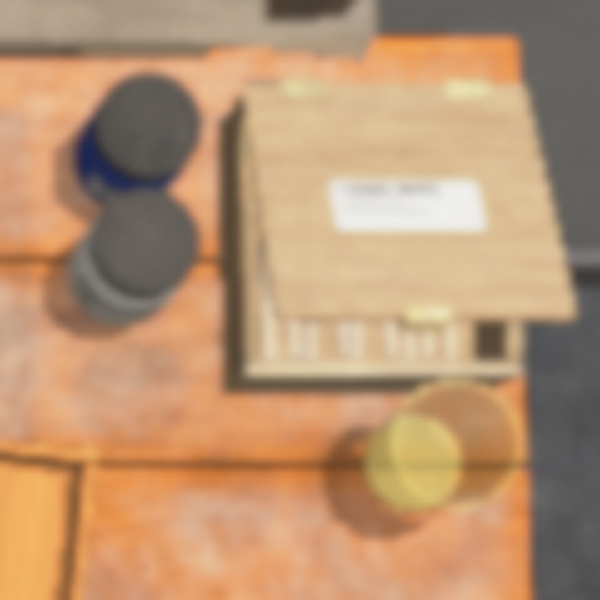

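```bash
python3 - <<'E'
from h import *
f=lambda c:(np.array(c,float)+.5)/5-.5+[325,105]
print(onz('top',f([(118,280),(250,378),(520,378)]),0).round(0))
print(onz('top',f([(145,242),(195,242)]),85).round(0))
print('jar now scene', onz('scene',[(325/4+230,(205)/4+150)],0).round())
# tote corners
for lab,yaw,c in(('now',-6,(638.9,-98.3)),):
    R=Rn.from_euler('z',yaw,degrees=True)
    print((R.apply([[78,65,0],[78,-65,0],[-78,-65,0],[-78,31,0]])+[*c,0]).round())
# tray-frame option: yaw, lip
R=Rn.from_euler('z',-6.4,degrees=True)
for yaw in(10,15,20,25):
  for lx,ly in((30,0),(30,15),(20,10)):
    lip=R.apply([lx,ly,0])+[513,-99,64]
    for t in(12,):
        T=Rn.from_euler('z',yaw,degrees=True)*Rn.from_euler('y',-t,degrees=True)
        p=lip-T.apply([-78,31,-61.5]); c=p+T.apply([[78,-65,-78],[78,65,-78]])
        print(yaw,lx,ly,'tcp',p.round(),'backR',c[0].round(),'backL',c[1].round())
E
```

```text
[[ 687. -212.    0.]
 [ 637. -279.    0.]
 [ 637. -417.    0.]]
[[ 689. -211.   85.]
 [ 689. -235.   85.]]
jar now scene [[ 712. -246.    0.]]
[[ 723.  -42.    0.]
 [ 710. -171.    0.]
 [ 555. -155.    0.]
 [ 565.  -59.    0.]]
10 30 0 tcp [ 611. -122.  140.] backR [ 713. -170.   80.] backL [691. -42.  80.]
10 30 15 tcp [ 612. -107.  140.] backR [ 715. -155.   80.] backL [692. -27.  80.]
10 20 10 tcp [ 602. -111.  140.] backR [ 704. -159.   80.] backL [682. -31.  80.]
15 30 0 tcp [ 612. -116.  140.] backR [ 718. -155.   80.] backL [685. -29.  80.]
15 30 15 tcp [ 614. -101.  140.] backR [ 720. -140.   80.] backL [686. -14.  80.]
15 20 10 tcp [ 603. -105.  140.] backR [ 710. -144.   80.] backL [676. -18.  80.]
20 30 0 tcp [ 613. -110.  140.] backR [ 722. -139.   80.] backL [678. -17.  80.]
20 30 15 tcp [615. -95. 140.] backR [ 724. -124.   80.] backL [679.  -2.  80.]
20 20 10 tcp [604. -99. 140.] backR [ 713. -128.   80.] backL [669.  -6.  80.]
25 30 0 tcp [ 613. -104.  140.] backR [ 725. -123.   80.] backL [670.  -6.  80.]
25 30 15 tcp [615. -89. 140.] backR [ 726. -109.   80.] backL [672.   9.  80.]
25 20 10 tcp [605. -93. 140.] backR [ 716. -112.   80.] backL [661.   5.  80.]
```

```bash
python3 - <<'E'
from h import *
print('jars',onz('top',[(262,143),(292,143),(352,133)],0).round(), onz('top',[(292,134),(262,133)],50).round())
R=Rn.from_euler('z',-6.4,degrees=True)
lip=R.apply([32,12,0])+[513,-99,64];print('lip',lip.round(1))
for t in(0,15,30):
    T=Rn.from_euler('z',10,degrees=True)*Rn.from_euler('y',-t,degrees=True)
    p=lip-T.apply([-78,31,-61.5]);print(t,p.round(1),(p+T.apply([[78,-65,-78],[78,65,-78],[0,-65,-78]])).round())
go(lip-Rn.from_euler('z',10,degrees=True).apply([-78,31,-61.5]),10)
E
```

```text
jars [[ 731.    8.    0.]
 [ 732.  -69.    0.]
 [ 759. -222.    0.]] [[743. -66.  50.]
 [745.   8.  50.]]
lip [546.1 -90.6  64. ]
0 [ 628.3 -107.6  125.5] [[ 716. -158.   48.]
 [ 694.  -30.   48.]
 [ 640. -172.   48.]]
15 [ 610.  -110.9  143.6] [[ 715. -158.   88.]
 [ 693.  -30.   88.]
 [ 641. -171.   68.]]
30 [ 587.8 -114.8  156.3] [[ 704. -160.  128.]
 [ 681.  -32.  128.]
 [ 637. -172.   89.]]
t 6.28 pos [638.8 -99.2 127.3] dp [-9.4 -9.6  1.9] w [-0.    -0.    -0.274] F [-0.16 -0.84 -8.98] M [-0.17   0.048 -0.045] open 0.142
```

```bash
sed -i 's/^LIP=.*/LIP=np.array([538.2,-89.7,66.])/; s/yaw=-6,lip/yaw=10,lip/; s/go(tcp(t),-6,t)/go(tcp(t),10,t)/' h.py; python3 - <<'E'
from h import *
tip(0)
E
python3 -m creep '[{"dp":[0,-3,0],"angular":[0,0,0],"fingers":0},{"dp":[0,-9,0],"angular":[0,0,0],"fingers":0},{"dp":[-3,-14,0],"angular":[0,0,-0.05],"fingers":0},{"dp":[-5,-17,0],"angular":[0,0,-0.1],"fingers":0},{"dp":[-8,-18,0],"angular":[0,0,-0.15],"fingers":0}]'
python3 - <<'E'
from h import *
tip(0)
E
```

```text
t 6.28 pos [638.8 -99.2 127.3] dp [ -9.2 -17.6  -0.1] w [-0.    -0.    -0.274] F [-0.16 -0.84 -8.98] M [-0.17   0.048 -0.045] open 0.142
clock: 6.7
eef_pos: [618.8, -106.9, 127.4]
tcp_rot: [-3.14, -0.0, 1.622]
contact_force: [0.2, -0.3, -7.3]
opening: 0.142
t 6.7 pos [ 618.8 -106.9  127.4] dp [ 0.1  1.7 -0.1] w [-0.001 -0.    -0.123] F [ 0.19 -0.33 -7.27] M [-0.153  0.029  0.011] open 0.142
```

```bash
python3 -m creep '[{"dp":[0,0.5,0],"angular":[0,0,-0.04],"fingers":0},{"dp":[0,1,0],"angular":[0,0,-0.08],"fingers":0},{"dp":[0,1.5,0],"angular":[0,0,-0.11],"fingers":0},{"dp":[0,1.5,0],"angular":[0,0,-0.123],"fingers":0},{"dp":[0,1.5,0],"angular":[0,0,-0.123],"fingers":0}]'
python3 - <<'E'
from h import *
tip(5)
im=optics.grab_frame('scene'); cv2.imwrite(f"pics/scene6.png",cv2.resize(im[150:300,230:430],None,fx=4,fy=4,interpolation=cv2.INTER_CUBIC))
im=optics.grab_frame('top'); cv2.imwrite(f"pics/top6.png",cv2.resize(im[110:260,220:420],None,fx=4,fy=4,interpolation=cv2.INTER_CUBIC))
# predicted pts in crop: shallow lip, steep lip, left front top, back left top
T=Rn.from_euler('z',10,degrees=True); p=r.sense()['eef_pos']
P=p+T.apply(np.array([[-78,31,16.5],[-78,-31,38],[-78,65,64],[-78,-65,64],[78,65,64],[0,59,94]])-[0,0,78])
print(((proj('scene',P)-[230,150])*4).round())
E
```

```text
clock: 7.12
eef_pos: [621.1, -106.8, 127.5]
tcp_rot: [-3.141, 0.0, 1.743]
contact_force: [1.1, -0.9, -7.4]
opening: 0.144
t 7.12 pos [ 621.1 -106.8  127.5] dp [ 0.3 -6.4 -6.5] w [-0.088  0.    -0.003] F [ 1.12 -0.9  -7.4 ] M [-0.177  0.017 -0.027] open 0.144
[[308. 289.]
 [367. 232.]
 [278. 249.]
 [400. 185.]
 [123. 169.]
 [205. 168.]]
```

View pics/scene6.png

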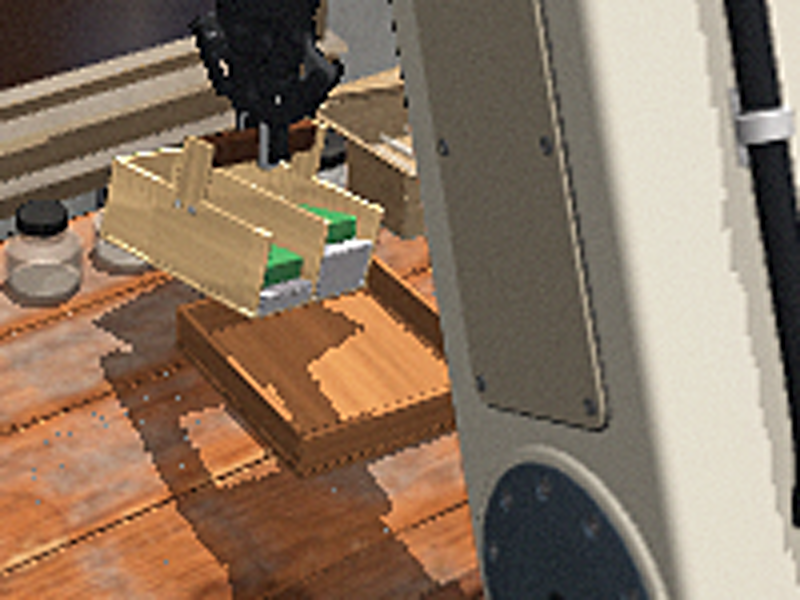

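View pics/top6.png

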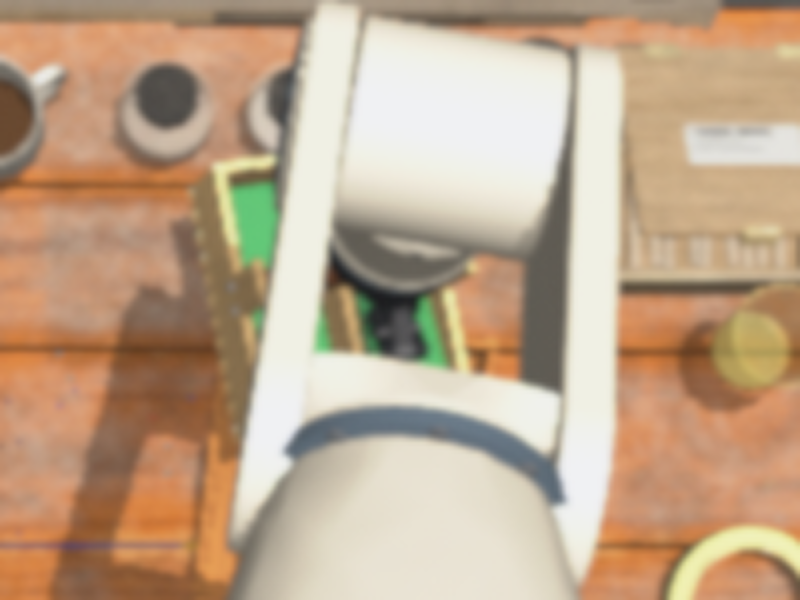

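The jar contact rolled the tote in the grip, right side down by roughly 10°. I'll measure that and take it out.

```bash
python3 - <<'E'
from h import *
im=optics.grab_frame('scene'); cv2.imwrite("pics/scene7.png",cv2.resize(im[178:238,250:330],None,fx=10,fy=10,interpolation=cv2.INTER_CUBIC))
E
```

```text
(no output)
```

View pics/scene7.png

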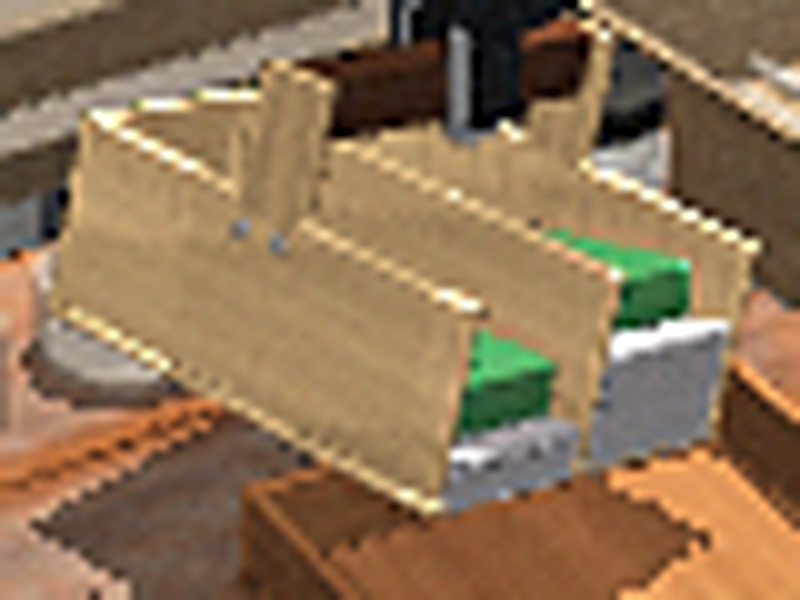

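```bash
cat >> h.py <<'E'
def pnp(pts2,pts3):
    e,R,K,d=cam('scene'); ok,rv,tv=cv2.solvePnP(np.array(pts3,float),np.array(pts2,float),K,d)
    F=np.diag([1,-1,-1.]); Rc=F@Rn.from_rotvec(rv[:,0]).as_matrix()
    Rw=R@Rc; tw=e+R@(F@tv[:,0])
    pr=cv2.projectPoints(np.array(pts3,float),rv,tv,K,d)[0].reshape(-1,2)
    return Rw,tw,np.abs(pr-pts2).max()
E
python3 - <<'E'
from h import *
c=np.array([(475,308),(435,512),(757,245),(718,435),(82,112),(57,312)],float)
px=(c+.5)/10-.5+[250,178]
o=[(-78,65,64),(-78,65,0),(-78,-65,64),(-78,-65,0),(78,65,64),(78,65,0)]
R,t,er=pnp(px,o)
print('yaw,pitch,roll',Rn.from_matrix(R).as_euler('ZYX',degrees=True).round(1),t.round(1),er)
s=r.sense();T=tgtR(10,0);print(s['eef_pos'])
print('bar',(t+R@[0,0,94]).round(1))
# calibration check: PnP at start, level
s0=(np.array([(315,505),(312,408),(85,312),(445,298),(85,405)],float)+.5)/4.5-.5+[190,200]
R0,t0,e0=pnp(s0,[(-78,65,0),(-78,65,64),(78,65,64),(-78,-65,64),(78,65,0)])
print('start',Rn.from_matrix(R0).as_euler('ZYX',degrees=True).round(1),t0.round(1),e0)
E
```

```text
yaw,pitch,roll [10.8  0.4 13.7] [633.8 -92.   40. ] 0.5242819245667647
[ 621.40041318 -106.62373065  127.53785545]
bar [ 638.6 -113.7  131.4]Traceback (most recent call last):
  File "<stdin>", line 11, in <module>
  File "h.py", line 34, in pnp
    e,R,K,d=cam('scene'); ok,rv,tv=cv2.solvePnP(np.array(pts3,float),np.array(pts2,float),K,d)
                                   ~~~~~~~~~~~~^^^^^^^^^^^^^^^^^^^^^^^^^^^^^^^^^^^^^^^^^^^^^^^
cv2.error: OpenCV(4.12.0) /io/opencv/modules/calib3d/src/calibration_base.cpp:1346: error: (-2:Unspecified error) in function 'void cv::findExtrinsicCameraParams2(const cv::Mat&, const cv::Mat&, const cv::Mat&, const cv::Mat&, cv::Mat&, cv::Mat&, int)'
> DLT algorithm needs at least 6 points for pose estimation from 3D-2D point correspondences. (expected: 'count >= 6'), where
>     'count' is 5
> must be greater than or equal to
>     '6' is 6
```

```bash
python3 -m creep '[{"dp":[0,0,0],"angular":[0,-0.04,0],"fingers":0},{"dp":[1,0,0],"angular":[0,-0.1,0],"fingers":0},{"dp":[2,0,0],"angular":[0,-0.16,0],"fingers":0},{"dp":[3,0,0],"angular":[0,-0.21,0],"fingers":0},{"dp":[3,0,0],"angular":[0,-0.23,0],"fingers":0}]'
python3 -m creep '[{"dp":[0,0,0],"angular":[0,0,0],"fingers":0},{"dp":[0,0,0],"angular":[0,0,0],"fingers":0}]'
python3 - <<'E'
from h import *
im=optics.grab_frame('scene'); cv2.imwrite("pics/scene8.png",cv2.resize(im[178:238,250:330],None,fx=10,fy=10,interpolation=cv2.INTER_CUBIC))
E
```

```text
clock: 7.68
eef_pos: [620.7, -102.5, 127.4]
tcp_rot: [3.142, 0.232, 1.743]
contact_force: [0.1, 0.7, -7.5]
opening: 0.145
clock: 7.85
eef_pos: [621.0, -102.9, 127.4]
tcp_rot: [-3.141, 0.229, 1.743]
contact_force: [-0.3, -0.3, -7.3]
opening: 0.144
```

View pics/scene8.png

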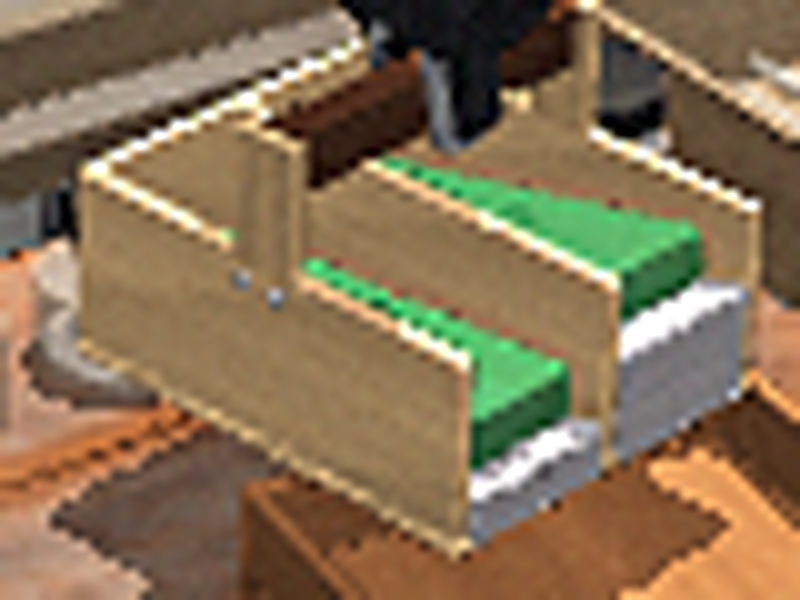

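```bash
python3 - <<'E'
from h import *
c=np.array([(472,362),(466,555),(758,205),(752,390),(80,165),(80,345)],float)
px=(c+.5)/10-.5+[250,178]
o=[(-78,65,64),(-78,65,0),(-78,-65,64),(-78,-65,0),(78,65,64),(78,65,0)]
R,t,er=pnp(px,o)
print(Rn.from_matrix(R).as_euler('ZYX',degrees=True).round(1),t.round(1),er)
g=lambda c:(np.array(c,float)+.5)/4.5-.5+[190,200]
px0=g([(312,415),(313,505),(443,298),(443,382),(84,315),(85,405)])
R,t,er=pnp(px0,o)
print('start',Rn.from_matrix(R).as_euler('ZYX',degrees=True).round(1),t.round(1),er)
s=r.sense(); T=Rn.from_euler('z',10,degrees=True)
print('expected tote', s['eef_pos'])
print('lip calc',R@[-78,31,16.5]+t)
# lip by ray at expected z and x-plane
lp=(np.array([(472,495),(600,425)],float)+.5)/10-.5+[250,178]
for z in(60,65,70):print(z,onz('scene',lp,z).round(1).tolist())
E
```

```text
[11.6 -0.3  1. ] [ 636.3 -104.5   36.6] 0.665155058522771
start [22.3  1.1  2.6] [478.9 144.  -19.1] 0.8179037506833993
expected tote [ 621.09960286 -103.37970201  127.50344179]
lip calc [3.95608138e+02 1.42461773e+02 2.61668784e-01]
60 [[542.6, -56.0, 60.0], [551.3, -108.7, 60.0]]
65 [[536.6, -51.4, 65.0], [545.3, -103.7, 65.0]]
70 [[530.7, -46.7, 70.0], [539.3, -98.7, 70.0]]
```

```bash
cat >> h.py <<'E'
import json,os
if os.path.exists('C.json'):
    C=Rn.from_quat(json.load(open('C.json')))
    zt=C.apply([0,0,1]); TCPT=np.array([0,0,94])+16*zt   # TCP in tote frame
    def toteR(yaw,t): return Rn.from_euler('z',yaw,degrees=True)*Rn.from_euler('y',-t,degrees=True)
    def tgtR(yaw,t=0): return toteR(yaw,t)*C
    def tcp(t,yaw=10,lip=LIP): return lip+toteR(yaw,t).apply(TCPT-[-78,31,16.5])
    def lipnow():
        s=r.sense(); T=Rn.from_euler('xyz',s['tcp_rot'])*C.inv()
        return s['eef_pos']+T.apply(np.array([-78,31,16.5])-TCPT), T.as_euler('ZYX',degrees=True)
E
python3 - <<'E'
from h import *
R=Rn.from_euler('xyz',r.sense()['tcp_rot'])
C=Rn.from_euler('z',10,degrees=True).inv()*R
json.dump(C.as_quat().tolist(),open('C.json','w'))
E
python3 - <<'E'
from h import *
print(TCPT,C.as_matrix().round(3)); print(lipnow()); tip(0);tip(8);tip(16);tip(30)
for t in(8,16): print((toteR(10,t).apply([[78,-65,0],[78,65,0]]-TCPT)+tcp(t)).round())
E
```

```text
[-9.60513512e-03 -3.63100675e+00  7.84174554e+01] [[ 0.003  1.    -0.001]
 [ 0.974 -0.003 -0.227]
 [-0.227  0.    -0.974]]
(array([538.28044613, -82.81770801,  65.58598644]), array([ 1.00000000e+01,  0.00000000e+00, -3.18055468e-15]))
t 7.9 pos [ 621.1 -103.4  127.5] dp [-6.7 -1.3  1.1] w [0. 0. 0.] F [-0.11 -0.59 -7.25] M [0.363 0.087 0.013] open 0.142
t 7.9 pos [ 621.1 -103.4  127.5] dp [ -9.  -10.6  -8.8] w [-0.136  0.     0.032] F [-0.11 -0.59 -7.25] M [0.363 0.087 0.013] open 0.142
t 7.9 pos [ 621.1 -103.4  127.5] dp [-11.1 -21.3 -17.5] w [-0.272  0.001  0.063] F [-0.11 -0.59 -7.25] M [0.363 0.087 0.013] open 0.142
t 7.9 pos [ 621.1 -103.4  127.5] dp [-13.8 -42.7 -28.7] w [-0.51   0.001  0.119] F [-0.11 -0.59 -7.25] M [0.363 0.087 0.013] open 0.142
[[ 709. -157.   71.]
 [ 687.  -29.   71.]]
[[ 707. -157.   93.]
 [ 684.  -29.   93.]]
```

```bash
python3 -m creep '[{"dp":[-2,-2,-2],"angular":[-0.027,0,0.006],"fingers":0},{"dp":[-4,-4.2,-3.5],"angular":[-0.054,0,0.013],"fingers":0},{"dp":[-6,-6.4,-5.3],"angular":[-0.082,0,0.019],"fingers":0},{"dp":[-8,-8.5,-7],"angular":[-0.109,0,0.026],"fingers":0},{"dp":[-9,-10.6,-8.8],"angular":[-0.136,0,0.032],"fingers":0}]'
python3 - <<'E'
from h import *
print(lipnow());tip(8);tip(10);tip(12)
E
```

```text
clock: 8.32
eef_pos: [611.6, -112.9, 138.3]
tcp_rot: [2.997, 0.227, 1.708]
contact_force: [0.0, -0.5, -8.9]
opening: 0.142
(array([538.10667432, -90.59739167,  66.03797593]), array([ 9.91403085, -8.06461537, -0.04599181]))
t 8.32 pos [ 611.6 -112.9  138.3] dp [ 0.9  0.4 -0. ] w [ 0.001  0.001 -0.002] F [ 0.03 -0.53 -8.88] M [ 0.33   0.479 -0.048] open 0.142
t 8.32 pos [ 611.6 -112.9  138.3] dp [ 0.3 -1.8 -2.6] w [-0.033  0.001  0.006] F [ 0.03 -0.53 -8.88] M [ 0.33   0.479 -0.048] open 0.142
t 8.32 pos [ 611.6 -112.9  138.3] dp [-0.3 -4.1 -5.2] w [-0.067  0.001  0.014] F [ 0.03 -0.53 -8.88] M [ 0.33   0.479 -0.048] open 0.142
```

```bash
python3 -m creep '[{"dp":[0,-1,-1],"angular":[-0.014,0,0.003],"fingers":0},{"dp":[0,-1.7,-2.1],"angular":[-0.027,0,0.006],"fingers":0},{"dp":[-0.2,-2.5,-3.1],"angular":[-0.04,0,0.009],"fingers":0},{"dp":[-0.2,-3.3,-4.2],"angular":[-0.054,0,0.012],"fingers":0},{"dp":[-0.3,-4.1,-5.2],"angular":[-0.067,0,0.014],"fingers":0}]' >/dev/null
cat >> h.py <<'E'
def look(k=None):
    im=optics.grab_frame('scene'); hsv=cv2.cvtColor(im,cv2.COLOR_BGR2HSV)
    m=cv2.inRange(hsv,(45,90,40),(85,255,255)); m[:,:250]=0;m[:150]=0;m[300:]=0
    n,l,st,ce=cv2.connectedComponentsWithStats(m)
    L,e=lipnow()
    print('tip',(-e[1]).round(2),'lip',L.round(1),'px',proj('scene',L)[0].round(1),[(st[i].tolist(),ce[i].round(1).tolist()) for i in range(1,n) if st[i][4]>8])
    if k: cv2.imwrite(f"pics/k{k}.png",cv2.resize(im[160:280,240:400],None,fx=5,fy=5,interpolation=cv2.INTER_CUBIC))
E
python3 - <<'E'
from h import *
look(1);tip(12);tip(13)
E
```

```text
tip 11.99 lip [537.9 -89.1  65.8] px [307.1 222.6] [([295, 188, 29, 20, 192], [310.6, 197.6]), ([274, 192, 5, 4, 15], [276.2, 193.3]), ([285, 199, 25, 24, 157], [298.6, 210.2])]
t 8.78 pos [ 606.4 -111.9  142.6] dp [-0.9  0.2  0. ] w [0.    0.001 0.002] F [-1.19 -0.36 -7.26] M [ 0.291  0.691 -0.027] open 0.146
t 8.78 pos [ 606.4 -111.9  142.6] dp [-1.2 -0.9 -1.3] w [-0.017  0.001  0.006] F [-1.19 -0.36 -7.26] M [ 0.291  0.691 -0.027] open 0.146
```

View pics/k1.png

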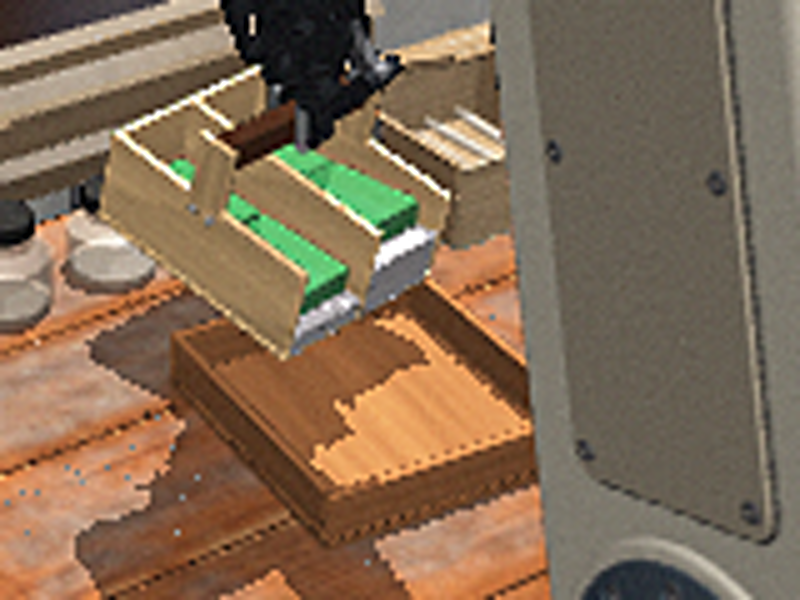

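```bash
python3 -m creep '[{"dp":[-0.5,-0.5,-0.6],"angular":[-0.008,0,0.002],"fingers":0},{"dp":[-1,-1,-1.3],"angular":[-0.017,0,0.004],"fingers":0},{"dp":[-1,-1.5,-2],"angular":[-0.026,0,0.006],"fingers":0},{"dp":[-1,-2,-2.6],"angular":[-0.034,0,0.008],"fingers":0}]' >/dev/null
python3 -c "
from h import *
look();tip(15)"
python3 -m creep '[{"dp":[0,-0.3,-0.4],"angular":[-0.006,0,0.001],"fingers":0},{"dp":[-0.1,-0.7,-0.9],"angular":[-0.012,0,0.003],"fingers":0},{"dp":[-0.2,-1.1,-1.3],"angular":[-0.017,0,0.004],"fingers":0},{"dp":[-0.2,-1.1,-1.3],"angular":[-0.017,0,0.004],"fingers":0}]' >/dev/null
python3 -c "
from h import *
look();tip(16)"
```

```text
tip 13.97 lip [538.3 -89.4  65.9] px [307.1 222.4] [([296, 188, 28, 20, 196], [311.1, 197.4]), ([274, 190, 6, 6, 19], [276.7, 192.2]), ([286, 198, 24, 25, 163], [298.6, 209.4])]
t 9.17 pos [ 604.1 -112.7  144.9] dp [-0.8 -1.3 -1.3] w [-0.017  0.002  0.006] F [-0.78  0.65 -8.69] M [ 0.253  0.695 -0.031] open 0.145
tip 14.92 lip [538.5 -89.4  66. ] px [307.1 222.4] [([296, 189, 28, 19, 203], [311.7, 197.5]), ([274, 190, 6, 5, 20], [277.0, 191.8]), ([286, 198, 24, 25, 163], [298.9, 209.5])]
t 9.55 pos [ 603.  -112.9  145.9] dp [-0.8 -1.5 -1.4] w [-0.018  0.002  0.006] F [ 0.36  0.38 -7.89] M [ 0.309  0.662 -0.029] open 0.146
```

```bash
python3 -m creep '[{"dp":[0,-0.3,-0.4],"angular":[-0.006,0,0.001],"fingers":0},{"dp":[-0.1,-0.7,-0.9],"angular":[-0.012,0,0.003],"fingers":0},{"dp":[-0.2,-1.2,-1.3],"angular":[-0.017,0,0.004],"fingers":0},{"dp":[-0.2,-1.2,-1.3],"angular":[-0.017,0,0.004],"fingers":0}]' >/dev/null
python3 -c "
from h import *
look();tip(17)"
python3 -m creep '[{"dp":[0,-0.3,-0.4],"angular":[-0.006,0,0.001],"fingers":0},{"dp":[-0.1,-0.7,-0.9],"angular":[-0.012,0,0.003],"fingers":0},{"dp":[-0.2,-1.2,-1.3],"angular":[-0.017,0,0.004],"fingers":0},{"dp":[-0.2,-1.2,-1.3],"angular":[-0.017,0,0.004],"fingers":0}]' >/dev/null
python3 -c "
from h import *
look();tip(18)"
```

```text
tip 15.92 lip [538.2 -89.3  65.8] px [307.1 222.5] [([274, 189, 7, 7, 23], [277.4, 191.6]), ([297, 188, 27, 19, 201], [311.6, 197.2]), ([287, 198, 23, 24, 163], [299.0, 209.3])]
t 9.93 pos [ 601.4 -113.1  146.8] dp [-1.  -1.3 -1.4] w [-0.018  0.002  0.006] F [-0.58  0.7  -8.29] M [0.32  0.807 0.003] open 0.142
tip 16.92 lip [538.1 -89.2  65.8] px [307.1 222.5] [([274, 189, 7, 6, 25], [277.4, 191.0]), ([297, 188, 28, 20, 205], [311.8, 197.3]), ([287, 197, 23, 25, 164], [299.0, 209.0])]
t 10.32 pos [ 599.9 -113.2  147.8] dp [-1.1 -1.2 -1.4] w [-0.018  0.002  0.006] F [-0.45 -0.05 -8.23] M [0.263 0.743 0.051] open 0.141
```

```bash
python3 -m creep '[{"dp":[0,-0.3,-0.4],"angular":[-0.006,0,0.001],"fingers":0},{"dp":[-0.1,-0.7,-0.9],"angular":[-0.012,0,0.003],"fingers":0},{"dp":[-0.2,-1.2,-1.3],"angular":[-0.017,0,0.004],"fingers":0},{"dp":[-0.2,-1.2,-1.3],"angular":[-0.017,0,0.004],"fingers":0}]' >/dev/null
python3 -c "
from h import *
look(2);tip(19)"
```

```text
tip 17.92 lip [538.  -89.1  65.7] px [307.1 222.6] [([289, 181, 5, 4, 12], [291.1, 182.3]), ([274, 188, 8, 7, 29], [277.9, 190.7]), ([298, 188, 27, 20, 201], [312.3, 197.4]), ([287, 197, 23, 25, 165], [299.0, 209.0])]
t 10.7 pos [ 598.3 -113.4  148.6] dp [-1.2 -1.1 -1.5] w [-0.018  0.002  0.006] F [-0.38 -0.78 -7.37] M [ 0.262  0.8   -0.039] open 0.144
```

```bash
python3 -m creep '[{"dp":[0,-0.3,-0.4],"angular":[-0.006,0,0.001],"fingers":0},{"dp":[-0.2,-0.7,-0.9],"angular":[-0.012,0,0.003],"fingers":0},{"dp":[-0.4,-1.2,-1.4],"angular":[-0.018,0,0.004],"fingers":0},{"dp":[-0.4,-1.2,-1.4],"angular":[-0.018,0,0.004],"fingers":0}]' >/dev/null
python3 -c "
from h import *
look();tip(20)"
python3 -m creep '[{"dp":[0,-0.3,-0.4],"angular":[-0.006,0,0.001],"fingers":0},{"dp":[-0.2,-0.7,-0.9],"angular":[-0.012,0,0.003],"fingers":0},{"dp":[-0.4,-1.2,-1.4],"angular":[-0.018,0,0.004],"fingers":0},{"dp":[-0.4,-1.2,-1.4],"angular":[-0.018,0,0.004],"fingers":0}]' >/dev/null
python3 -c "
from h import *
look(3);tip(21)"
```

```text
tip 18.98 lip [537.9 -89.2  65.7] px [307.1 222.5] [([289, 181, 6, 3, 13], [291.6, 181.8]), ([274, 188, 8, 7, 29], [278.2, 190.3]), ([298, 188, 27, 20, 208], [312.5, 197.3]), ([287, 197, 23, 25, 167], [299.3, 208.9])]
t 11.08 pos [ 596.8 -113.8  149.7] dp [-1.1 -0.9 -1.3] w [-0.017  0.002  0.006] F [-0.1  -0.07 -7.89] M [0.235 0.783 0.054] open 0.143
tip 20.03 lip [537.9 -89.3  65.7] px [307.2 222.6] [([289, 180, 7, 4, 17], [292.1, 181.5]), ([275, 187, 8, 7, 32], [278.5, 189.7]), ([298, 188, 27, 20, 207], [312.7, 197.2]), ([288, 197, 22, 25, 164], [299.4, 208.6])]
t 11.47 pos [ 595.2 -114.1  150.6] dp [-1.  -0.8 -1.3] w [-0.016  0.002  0.006] F [ 0.11 -1.19 -8.35] M [ 0.293  0.847 -0.034] open 0.143
```

View pics/k3.png

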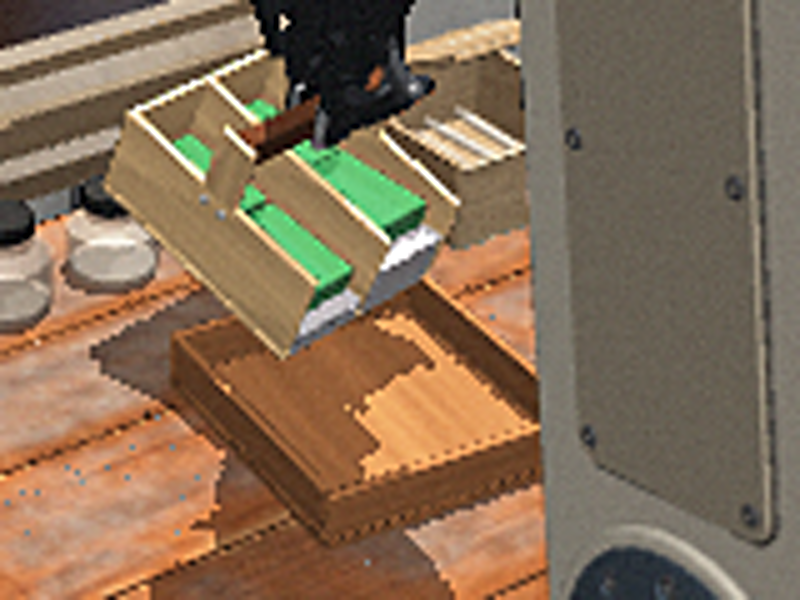

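```bash
python3 -m creep '[{"dp":[0,-0.3,-0.4],"angular":[-0.006,0,0.001],"fingers":0},{"dp":[-0.2,-0.7,-0.9],"angular":[-0.012,0,0.003],"fingers":0},{"dp":[-0.4,-1.1,-1.3],"angular":[-0.017,0,0.004],"fingers":0},{"dp":[-0.4,-1.1,-1.3],"angular":[-0.017,0,0.004],"fingers":0}]' >/dev/null
python3 -c "
from h import *
look();tip(22)"
python3 -m creep '[{"dp":[0,-0.3,-0.4],"angular":[-0.006,0,0.001],"fingers":0},{"dp":[-0.2,-0.7,-0.9],"angular":[-0.012,0,0.003],"fingers":0},{"dp":[-0.4,-1.1,-1.3],"angular":[-0.017,0,0.004],"fingers":0},{"dp":[-0.4,-1.1,-1.3],"angular":[-0.017,0,0.004],"fingers":0}]' >/dev/null
python3 -c "
from h import *
look();tip(23)"
```

```text
tip 21.03 lip [537.9 -89.4  65.7] px [307.2 222.5] [([289, 179, 8, 5, 23], [292.5, 181.1]), ([275, 186, 8, 9, 36], [278.8, 189.4]), ([299, 187, 26, 21, 209], [312.9, 197.1]), ([288, 197, 23, 25, 164], [299.6, 208.5])]
t 11.85 pos [ 593.8 -114.5  151.6] dp [-0.9 -0.8 -1.3] w [-0.016  0.002  0.006] F [-0.53  0.89 -8.8 ] M [ 0.161  0.842 -0.021] open 0.142
tip 22.03 lip [538.  -89.5  65.7] px [307.2 222.5] [([290, 179, 8, 5, 25], [293.2, 180.9]), ([275, 186, 9, 8, 35], [279.2, 189.0]), ([299, 188, 27, 20, 209], [313.3, 197.2]), ([289, 196, 22, 25, 165], [299.6, 208.1])]
t 12.23 pos [ 592.3 -114.8  152.4] dp [-0.8 -0.8 -1.3] w [-0.016  0.002  0.006] F [ 0.13  0.06 -7.76] M [0.218 0.973 0.007] open 0.147
```

```bash
python3 -m creep '[{"dp":[0,-0.3,-0.4],"angular":[-0.006,0,0.001],"fingers":0},{"dp":[-0.2,-0.7,-0.9],"angular":[-0.012,0,0.003],"fingers":0},{"dp":[-0.4,-1.1,-1.3],"angular":[-0.017,0,0.004],"fingers":0},{"dp":[-0.4,-1.1,-1.3],"angular":[-0.017,0,0.004],"fingers":0}]' >/dev/null
python3 -c "
from h import *
look();tip(24)"
python3 -m creep '[{"dp":[0,-0.3,-0.4],"angular":[-0.006,0,0.001],"fingers":0},{"dp":[-0.2,-0.7,-0.9],"angular":[-0.012,0,0.003],"fingers":0},{"dp":[-0.4,-1.1,-1.3],"angular":[-0.017,0,0.004],"fingers":0},{"dp":[-0.4,-1.1,-1.3],"angular":[-0.017,0,0.004],"fingers":0}]' >/dev/null
python3 -c "
from h import *
look();tip(25)"
```

```text
tip 23.03 lip [538.  -89.6  65.7] px [307.2 222.5] [([290, 178, 8, 6, 27], [293.6, 180.4]), ([275, 185, 9, 9, 41], [279.6, 188.4]), ([300, 188, 26, 20, 210], [313.8, 197.3]), ([289, 196, 22, 25, 168], [299.7, 208.1])]
t 12.62 pos [ 590.8 -115.2  153.3] dp [-0.7 -0.8 -1.3] w [-0.016  0.002  0.006] F [ 1.04 -0.86 -7.11] M [0.164 0.979 0.001] open 0.143
tip 24.03 lip [538.  -89.7  65.7] px [307.3 222.5] [([290, 178, 9, 6, 33], [294.1, 180.4]), ([276, 185, 9, 9, 44], [280.1, 188.4]), ([300, 188, 26, 20, 216], [313.9, 197.3]), ([289, 196, 22, 25, 164], [300.1, 208.1])]
t 13.0 pos [ 589.3 -115.5  154.1] dp [-0.7 -0.8 -1.4] w [-0.016  0.002  0.006] F [-0.25 -0.85 -8.42] M [0.17  0.959 0.012] open 0.142
```

```bash
python3 -m creep '[{"dp":[0,-0.3,-0.4],"angular":[-0.006,0,0.001],"fingers":0},{"dp":[-0.2,-0.7,-0.9],"angular":[-0.012,0,0.003],"fingers":0},{"dp":[-0.4,-1.1,-1.3],"angular":[-0.017,0,0.004],"fingers":0},{"dp":[-0.4,-1.1,-1.3],"angular":[-0.017,0,0.004],"fingers":0}]' >/dev/null
python3 -c "
from h import *
look();tip(26)"
python3 -m creep '[{"dp":[0,-0.3,-0.4],"angular":[-0.006,0,0.001],"fingers":0},{"dp":[-0.2,-0.7,-0.9],"angular":[-0.012,0,0.003],"fingers":0},{"dp":[-0.4,-1.1,-1.3],"angular":[-0.017,0,0.004],"fingers":0},{"dp":[-0.4,-1.1,-1.3],"angular":[-0.017,0,0.004],"fingers":0}]' >/dev/null
python3 -c "
from h import *
look(4);tip(27)"
```

```text
tip 25.03 lip [538.  -89.8  65.6] px [307.3 222.5] [([291, 177, 9, 7, 35], [294.7, 179.9]), ([276, 184, 9, 10, 43], [280.3, 188.0]), ([301, 188, 25, 20, 206], [314.5, 197.2]), ([290, 196, 21, 25, 166], [300.3, 208.0])]
t 13.38 pos [ 587.8 -115.9  154.8] dp [-0.6 -0.8 -1.4] w [-0.016  0.002  0.006] F [-0.32 -0.13 -8.2 ] M [0.266 1.044 0.011] open 0.143
tip 26.03 lip [538.  -89.9  65.6] px [307.3 222.5] [([291, 177, 10, 7, 38], [295.3, 179.7]), ([276, 184, 10, 10, 46], [280.8, 187.8]), ([301, 187, 25, 21, 209], [314.4, 197.0]), ([290, 196, 21, 25, 169], [300.5, 208.0])]
t 13.77 pos [ 586.2 -116.3  155.6] dp [-0.5 -0.7 -1.4] w [-0.016  0.002  0.006] F [-0.56 -0.45 -8.18] M [ 0.167  1.045 -0.034] open 0.139
```

View pics/k4.png

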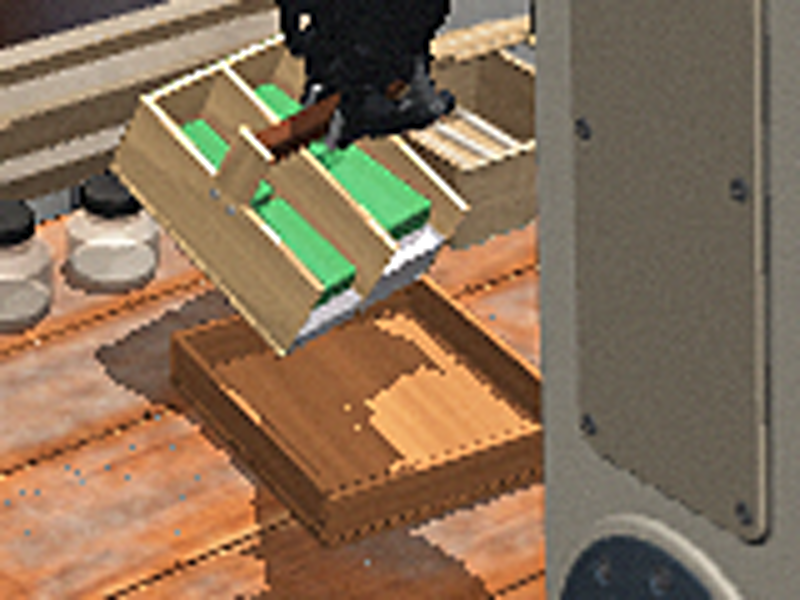

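```bash
python3 -m creep '[{"dp":[0,-0.3,-0.4],"angular":[-0.006,0,0.001],"fingers":0},{"dp":[-0.2,-0.7,-0.9],"angular":[-0.012,0,0.003],"fingers":0},{"dp":[-0.4,-1.1,-1.3],"angular":[-0.017,0,0.004],"fingers":0},{"dp":[-0.4,-1.1,-1.3],"angular":[-0.017,0,0.004],"fingers":0}]' >/dev/null
python3 -c "
from h import *
look();tip(28)"
python3 -m creep '[{"dp":[0,-0.3,-0.4],"angular":[-0.006,0,0.001],"fingers":0},{"dp":[-0.2,-0.7,-0.9],"angular":[-0.012,0,0.003],"fingers":0},{"dp":[-0.4,-1.1,-1.3],"angular":[-0.017,0,0.004],"fingers":0},{"dp":[-0.4,-1.1,-1.3],"angular":[-0.017,0,0.004],"fingers":0}]' >/dev/null
python3 -c "
from h import *
look();tip(29)"
```

```text
tip 27.03 lip [538.  -90.   65.7] px [307.3 222.5] [([291, 176, 10, 8, 42], [295.8, 179.5]), ([278, 185, 8, 8, 40], [281.8, 188.0]), ([302, 188, 25, 20, 205], [314.8, 197.1]), ([290, 196, 23, 28, 195], [301.6, 209.5])]
t 14.15 pos [ 584.7 -116.6  156.3] dp [-0.4 -0.8 -1.4] w [-0.016  0.002  0.006] F [ 0.85 -0.02 -8.16] M [0.204 1.072 0.004] open 0.145
tip 28.04 lip [538.1 -90.   65.7] px [307.4 222.4] [([291, 175, 11, 9, 46], [296.1, 179.2]), ([302, 187, 25, 21, 211], [315.1, 197.1]), ([291, 196, 30, 36, 341], [306.2, 216.2])]
t 14.53 pos [ 583.2 -117.   157.1] dp [-0.3 -0.8 -1.4] w [-0.016  0.002  0.006] F [-0.04  0.18 -7.81] M [ 0.199  1.01  -0.029] open 0.144
```

The shallow billets started to slide at 27°. I'll hold the tote at 28°.

```bash
python3 -m creep '[{"dp":[0,0,0],"angular":[0,0,0],"fingers":0},{"dp":[0,0,0],"angular":[0,0,0],"fingers":0},{"dp":[0,0,0],"angular":[0,0,0],"fingers":0},{"dp":[0,0,0],"angular":[0,0,0],"fingers":0},{"dp":[0,0,0],"angular":[0,0,0],"fingers":0}]' >/dev/null
python3 -c "
from h import *
look(5);tip(29)"
```

```text
tip 28.08 lip [538.6 -90.   65.9] px [307.2 222.3] [([291, 175, 10, 9, 46], [295.9, 179.0]), ([302, 188, 25, 20, 209], [315.0, 197.1]), ([302, 216, 35, 33, 523], [316.0, 233.1])]
t 15.0 pos [ 583.7 -116.9  157.4] dp [-0.2 -1.4 -1.4] w [-0.015  0.002  0.006] F [-0.17 -0.2  -6.05] M [0.229 0.842 0.015] open 0.142
```

View pics/k5.png

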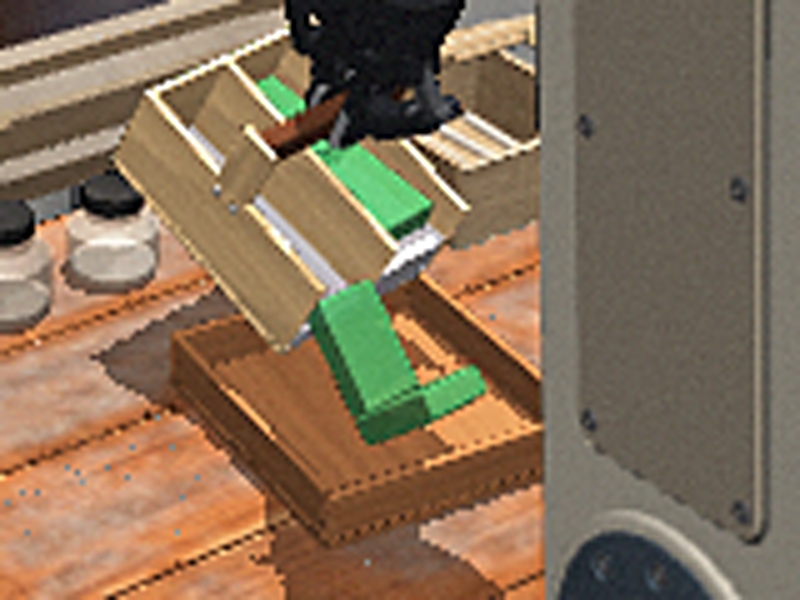

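```bash
python3 -m creep '[{"dp":[0,0,0],"angular":[0,0,0],"fingers":0},{"dp":[0,0,0],"angular":[0,0,0],"fingers":0},{"dp":[0,0,0],"angular":[0,0,0],"fingers":0},{"dp":[0,0,0],"angular":[0,0,0],"fingers":0},{"dp":[0,0,0],"angular":[0,0,0],"fingers":0}]' >/dev/null
python3 -c "
from h import *
look(6);tip(27)"
```

```text
tip 28.05 lip [538.4 -90.   65.8] px [307.3 222.4] [([291, 175, 11, 9, 46], [296.1, 179.1]), ([302, 188, 25, 20, 208], [315.0, 197.0]), ([302, 217, 38, 33, 584], [317.4, 235.8])]
t 15.47 pos [ 583.5 -116.9  157.2] dp [0.3 1.1 1.2] w [ 0.018  0.002 -0.002] F [ 0.42  0.57 -6.19] M [ 0.25   0.798 -0.054] open 0.141
```

View pics/k6.png

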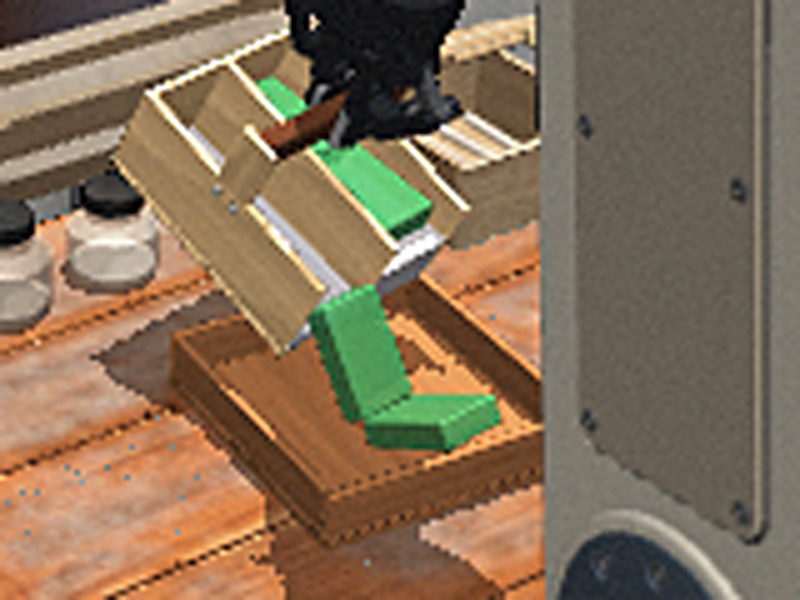

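```bash
python3 - <<'E'
from h import *
R=Rn.from_euler('xyz',r.sense()['tcp_rot'])
print(R.inv().apply([[40*np.cos(.1745),40*np.sin(.1745),0],[0,0,40]]))
E
```

```text
[[  4.32301601  35.30080552  18.3075029 ]
 [ -8.06062164  18.81096753 -34.3682103 ]]
```

```bash
python3 -m creep '[{"dp":[0.2,1.8,0.9],"angular":[0,0,0],"fingers":0},{"dp":[0.6,5,2.6],"angular":[0,0,0],"fingers":0},{"dp":[1.1,9,4.7],"angular":[0,0,0],"fingers":0},{"dp":[1.7,14,7.2],"angular":[0,0,0],"fingers":0},{"dp":[2.3,19,9.8],"angular":[0,0,0],"fingers":0}]' >/dev/null
python3 -c "
from h import *
look(7)"
```

```text
tip 28.14 lip [561.7 -86.1  66.2] px [301.2 219. ] [([286, 173, 10, 8, 43], [290.6, 176.5]), ([297, 185, 24, 20, 208], [309.4, 194.3]), ([293, 225, 47, 25, 559], [314.1, 238.9])]
```

View pics/k7.png

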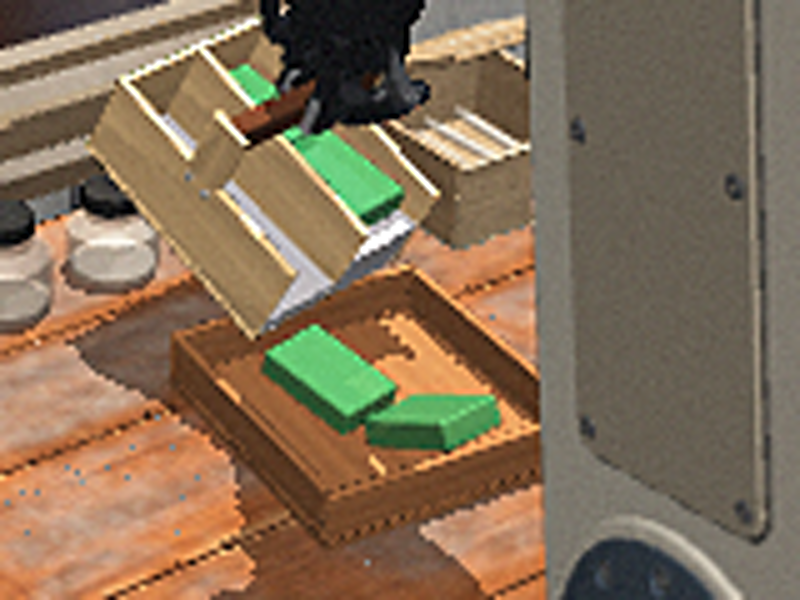

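```bash
python3 -m creep '[{"dp":[2,0,-1],"angular":[0.02,0,-0.005],"fingers":0},{"dp":[5,0,-2],"angular":[0.06,0,-0.014],"fingers":0},{"dp":[9,0,-3],"angular":[0.11,0,-0.026],"fingers":0},{"dp":[14,0,-4],"angular":[0.17,0,-0.04],"fingers":0},{"dp":[19,0,-5],"angular":[0.24,0,-0.056],"fingers":0}]' >/dev/null
python3 -c "
from h import *
look(8)
go((600,-70,165),10,0)"
```

```text
tip 13.67 lip [536.8 -69.6  80.2] px [302.1 220.5] [([291, 186, 29, 20, 204], [307.0, 195.9]), ([291, 228, 49, 22, 534], [313.4, 239.8])]
t 16.4 pos [603.1 -92.8 158.9] dp [ 21.1   2.3 -10.8] w [ 0.233  0.001 -0.052] F [ 4.16  0.42 -4.85] M [0.218 0.019 0.079] open 0.14
```

View pics/k8.png

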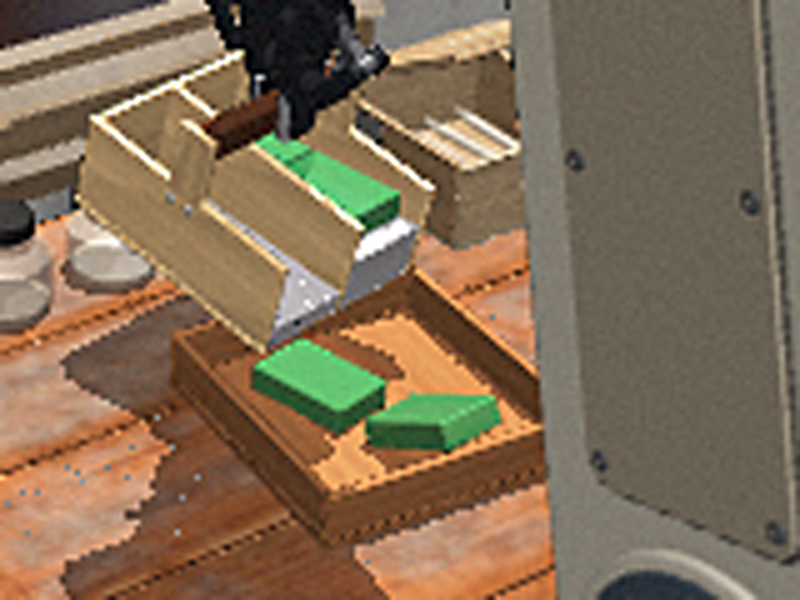

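```bash
python3 -m creep '[{"dp":[5,0,-3],"angular":[0.06,0,-0.014],"fingers":0},{"dp":[10,0,-6],"angular":[0.12,0,-0.028],"fingers":0},{"dp":[15,1,-8],"angular":[0.175,0,-0.04],"fingers":0},{"dp":[19,2,-10],"angular":[0.215,0,-0.048],"fingers":0},{"dp":[21,2,-11],"angular":[0.233,0,-0.052],"fingers":0}]' >/dev/null
python3 -c "
from h import *
look(9)
go((600,-70,165),10,0)
# return target: TCP when seated
T0=toteR(20,0); org=np.array([461.9,151.5,0])
print('seat tcp',(org+T0.apply(TCPT)).round(1))
go(org+T0.apply(TCPT)+[0,0,70],20,0)"
```

```text
tip 0.31 lip [516.6 -49.8 101.5] px [301.1 219.5] [([284, 189, 33, 17, 164], [304.6, 196.3]), ([291, 228, 49, 22, 534], [313.4, 239.8])]
t 16.87 pos [599.  -70.4 163.8] dp [-0.1  1.  -1.2] w [ 0.005  0.001 -0.001] F [ 0.38  0.43 -5.76] M [ 0.302 -0.086  0.004] open 0.146
seat tcp [463.1 148.1  78.4]
t 16.87 pos [599.  -70.4 163.8] dp [235.6 -96.6 -39.8] w [-0.034  0.001 -0.171] F [ 0.38  0.43 -5.76] M [ 0.302 -0.086  0.004] open 0.146
```

View pics/k9.png

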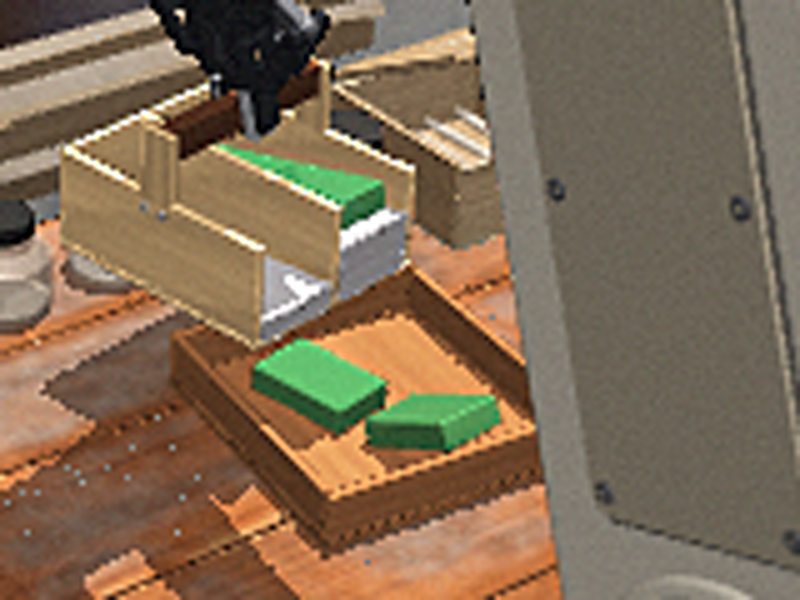

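```bash
python3 -m creep '[{"dp":[4,-1.6,-0.7],"angular":[0,0,-0.003],"fingers":0},{"dp":[11,-4.5,-1.9],"angular":[-0.002,0,-0.008],"fingers":0},{"dp":[22,-9,-3.7],"angular":[-0.003,0,-0.016],"fingers":0},{"dp":[37,-15,-6.2],"angular":[-0.005,0,-0.027],"fingers":0},{"dp":[54,-22,-9.1],"angular":[-0.008,0,-0.04],"fingers":0}]' >/dev/null
python3 -c "
from h import *
org=np.array([461.9,151.5,0])
go(org+toteR(20,0).apply(TCPT)+[0,0,70],20,0)"
```

```text
t 17.28 pos [565.4 -20.6 160.2] dp [184.1 -64.6 -31.2] w [-0.027  0.001 -0.132] F [ 0.24  0.28 -6.06] M [0.369 0.104 0.045] open 0.14
```

```bash
python3 -m creep '[{"dp":[18,-6.3,-3],"angular":[-0.003,0,-0.013],"fingers":0},{"dp":[38,-13.3,-6.4],"angular":[-0.006,0,-0.027],"fingers":0},{"dp":[59,-20.7,-10],"angular":[-0.009,0,-0.042],"fingers":0},{"dp":[80,-28,-13.6],"angular":[-0.012,0,-0.058],"fingers":0},{"dp":[100,-35,-17],"angular":[-0.015,0,-0.072],"fingers":0}]' >/dev/null
python3 -c "
from h import *
org=np.array([461.9,151.5,0])
go(org+toteR(20,0).apply(TCPT)+[0,0,70],20,0)"
```

```text
t 17.7 pos [509.3  71.7 153.9] dp [ 85.3 -22.7 -14.3] w [-0.012  0.001 -0.059] F [-0.16 -0.1  -5.91] M [ 0.406  0.086 -0.028] open 0.146
```

```bash
python3 -m creep '[{"dp":[19,-5,-3.2],"angular":[-0.003,0,-0.013],"fingers":0},{"dp":[37,-9.8,-6.2],"angular":[-0.005,0,-0.026],"fingers":0},{"dp":[53,-14,-8.9],"angular":[-0.007,0,-0.037],"fingers":0},{"dp":[66,-17.5,-11],"angular":[-0.01,0,-0.046],"fingers":0},{"dp":[76,-20.2,-12.7],"angular":[-0.011,0,-0.053],"fingers":0}]' >/dev/null
python3 -m creep '[{"dp":[5,-1.3,-1],"angular":[-0.001,0,-0.003],"fingers":0},{"dp":[8.5,-2.2,-1.5],"angular":[-0.001,0,-0.005],"fingers":0},{"dp":[9,-2.4,-1.5],"angular":[-0.001,0,-0.006],"fingers":0},{"dp":[9,-2.4,-1.5],"angular":[-0.001,0,-0.006],"fingers":0}]' >/dev/null
python3 - <<'E'
from h import *
org=np.array([461.9,151.5,0])
go(org+toteR(20,0).apply(TCPT)+[0,0,70],20,0)
im=optics.grab_frame('scene')
cv2.imwrite("pics/scene10.png",cv2.resize(im[185:285,190:320],None,fx=6,fy=6,interpolation=cv2.INTER_CUBIC))
P=org+toteR(20,0).apply([(-78,65,64),(-78,65,0),(-78,-65,64),(-78,-65,0),(78,65,64),(78,65,0)])+[0,0,70]
print(((proj('scene',P)-[190,185])*6).round())
E
```

```text
t 18.45 pos [464.8 146.2 148.5] dp [ 2.3 -1.  -0.5] w [-0.001  0.001 -0.001] F [ 0.03  0.76 -5.78] M [0.362 0.161 0.064] open 0.139
[[408. 507.]
 [409. 638.]
 [604. 341.]
 [600. 468.]
 [ 94. 360.]
 [105. 488.]]
```

View pics/scene10.png

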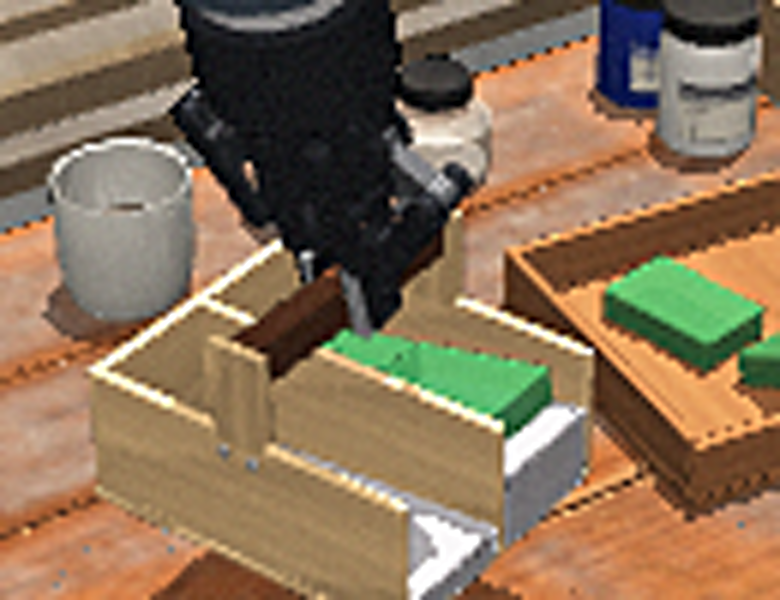

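```bash
python3 - <<'E'
from h import *
org=np.array([461.9,151.5,0])
o=[(-78,65,64),(-78,65,0),(-78,-65,64),(-78,-65,0),(78,65,64),(78,65,0)]
P=org+toteR(20,0).apply(o)
print(((proj('scene',P)-[190,200])*4.5).round(1))
s=cv2.imread('pics/scene0.png')
cv2.imwrite('pics/s0b.png',cv2.resize(s[218:318,190:320],None,fx=6,fy=6,interpolation=cv2.INTER_CUBIC))
print(((proj('scene',P)-[190,218])*6).round(1))
E
```

```text
[[307.1 420.2]
 [308.3 512.6]
 [449.6 291.7]
 [446.7 380.5]
 [ 79.5 306.9]
 [ 87.2 396.5]]
[[409.5 452.3]
 [411.1 575.4]
 [599.5 281. ]
 [595.6 399.3]
 [106.  301.2]
 [116.2 420.7]]
```

View pics/s0b.png

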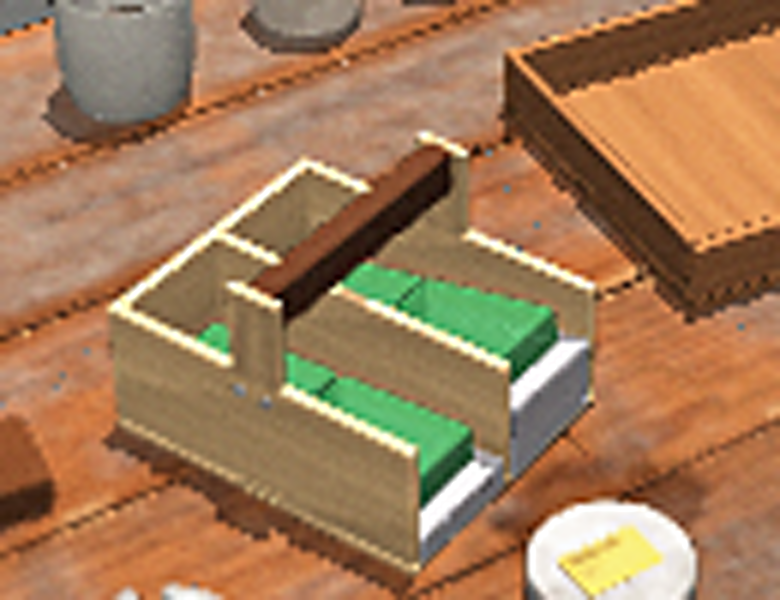

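```bash
python3 - <<'E'
from h import *
org=np.array([461.9,151.5,0])
go(org+toteR(20,0).apply(TCPT)+[0,0,4],20,0)
E
```

```text
t 18.5 pos [465.  146.1 148.5] dp [17.5 -1.  63.7] w [-0.001  0.001 -0.001] F [-0.88 -1.24 -6.78] M [ 0.31   0.142 -0.025] open 0.142
```

```bash
python3 -m creep '[{"dp":[2,0,6],"angular":[0,0,0],"fingers":0},{"dp":[5,-0.3,18],"angular":[0,0,0],"fingers":0},{"dp":[9,-0.6,32],"angular":[0,0,0],"fingers":0},{"dp":[12.5,-0.8,45],"angular":[0,0,0],"fingers":0},{"dp":[15,-1,55],"angular":[0,0,0],"fingers":0}]' >/dev/null
python3 -m creep '[{"dp":[1,0,4],"angular":[0,0,0],"fingers":0},{"dp":[2,0,8],"angular":[0,0,0],"fingers":0},{"dp":[2.3,0,9],"angular":[0,0,0],"fingers":0}]'
python3 - <<'E'
from h import *
org=np.array([461.9,151.5,0])
go(org+toteR(20,0).apply(TCPT),20,0)
E
```

```text
clock: 19.17
eef_pos: [463.1, 148.0, 81.7]
tcp_rot: [-3.141, 0.23, 1.916]
contact_force: [-0.0, -0.7, -5.5]
opening: 0.141
t 19.17 pos [463.1 148.   81.7] dp [0.8 0.1 3.2] w [-0.001  0.001 -0.001] F [-0.03 -0.72 -5.46] M [ 0.34   0.16  -0.027] open 0.141
```

Last 3–4 mm down slowly, watching force.

```bash
python3 -m creep '[{"dp":[0.2,0,0.7],"angular":[0,0,0],"fingers":0},{"dp":[0.4,0,1.4],"angular":[0,0,0],"fingers":0},{"dp":[0.5,0,2],"angular":[0,0,0],"fingers":0},{"dp":[0.6,0,2.6],"angular":[0,0,0],"fingers":0}]'
python3 -m creep '[{"dp":[0.1,0,0.5],"angular":[0,0,0],"fingers":0},{"dp":[0.2,0,1],"angular":[0,0,0],"fingers":0},{"dp":[0.2,0,1],"angular":[0,0,0],"fingers":0}]'
python3 - <<'E'
from h import *
org=np.array([461.9,151.5,0])
go(org+toteR(20,0).apply(TCPT),20,0)
E
```

```text
clock: 19.5
eef_pos: [463.3, 148.3, 79.9]
tcp_rot: [3.141, 0.23, 1.916]
contact_force: [-2.2, 1.4, -0.8]
opening: 0.142
clock: 19.75
eef_pos: [463.3, 148.6, 79.5]
tcp_rot: [3.141, 0.23, 1.916]
contact_force: [-6.8, 2.7, 9.3]
opening: 0.147
t 19.75 pos [463.3 148.6  79.5] dp [-0.1 -0.3  1.2] w [ 0.     0.001 -0.001] F [-6.75  2.65  9.3 ] M [-0.015  0.489 -0.251] open 0.147
```

```bash
python3 -m creep '[{"dp":[0,0,0],"angular":[0,0,0],"fingers":20},{"dp":[0,0,0],"angular":[0,0,0],"fingers":28},{"dp":[0,0,0],"angular":[0,0,0],"fingers":38},{"dp":[0,0,0],"angular":[0,0,0],"fingers":45}]' 20
python3 - <<'E'
from h import *
go((463,148.6,200),20,0)
s=r.sense();
im=optics.grab_frame('scene')
cv2.imwrite("pics/scene11.png",cv2.resize(im[200:300,190:320],None,fx=6,fy=6,interpolation=cv2.INTER_CUBIC))
E
```

```text
clock: 20.08
eef_pos: [463.3, 148.2, 78.6]
tcp_rot: [-3.142, 0.23, 1.916]
contact_force: [0.8, -0.5, -0.1]
opening: 0.528
t 20.08 pos [463.3 148.2  78.6] dp [ -27.2   -0.2 -118.3] w [-0.     0.001 -0.001] F [ 0.77 -0.46 -0.14] M [0.107 0.056 0.013] open 0.528
```

View pics/scene11.png

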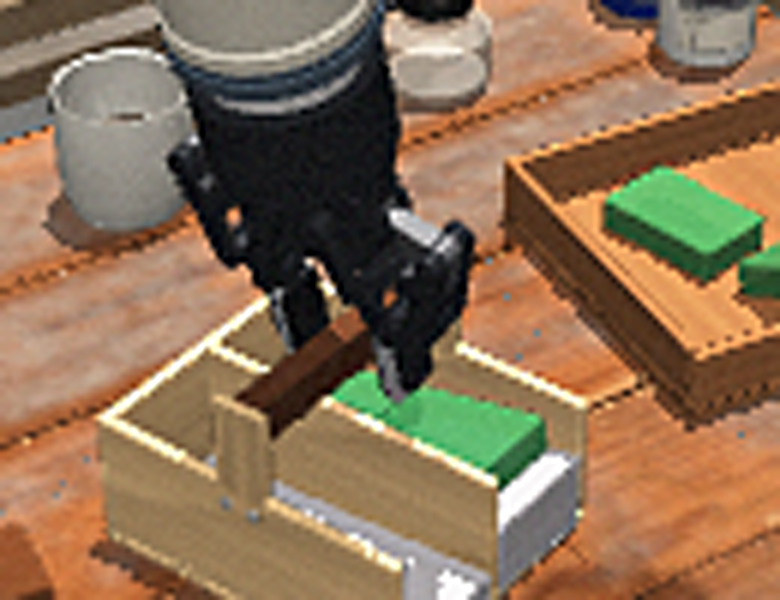

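```bash
python3 -m creep '[{"dp":[-2,0,-10],"angular":[0,0,0],"fingers":50},{"dp":[-7,0,-30],"angular":[0,0,0],"fingers":50},{"dp":[-14,0,-60],"angular":[0,0,0],"fingers":50},{"dp":[-22,0,-95],"angular":[0,0,0],"fingers":50},{"dp":[-30,0,-130],"angular":[0,0,0],"fingers":50}]'
python3 -m creep '[{"dp":[-80,0,-20],"angular":[0,0,0],"fingers":50},{"dp":[-160,0,-30],"angular":[0,0,0],"fingers":50},{"dp":[-240,0,-40],"angular":[0,0,0],"fingers":50},{"dp":[-320,0,-50],"angular":[0,0,0],"fingers":50},{"dp":[-400,0,-60],"angular":[0,0,0],"fingers":50}]'
```

```text
clock: 20.55
eef_pos: [462.3, 148.4, 213.7]
tcp_rot: [-3.14, 0.23, 1.917]
contact_force: [1.0, 0.1, 0.1]
opening: 0.584
clock: 20.97
eef_pos: [528.1, -33.8, 293.9]
tcp_rot: [3.141, 0.23, 1.917]
contact_force: [0.6, 0.2, 0.5]
opening: 0.584
```

```bash
python3 -m creep '[{"dp":[-80,-20,0],"angular":[0,0,0],"fingers":50},{"dp":[-160,-40,0],"angular":[0,0,0],"fingers":50},{"dp":[-240,-60,0],"angular":[0,0,0],"fingers":50},{"dp":[-240,-60,0],"angular":[0,0,0],"fingers":50},{"dp":[-240,-60,0],"angular":[0,0,0],"fingers":50}]'
python3 - <<'E'
from h import *
for n in("scene","top"): cv2.imwrite(f"pics/{n}12.png",optics.grab_frame(n))
E
```

```text
clock: 21.38
eef_pos: [546.6, -236.4, 339.5]
tcp_rot: [-3.142, 0.231, 1.916]
contact_force: [1.6, 0.5, 0.7]
opening: 0.586
```

View pics/scene12.png

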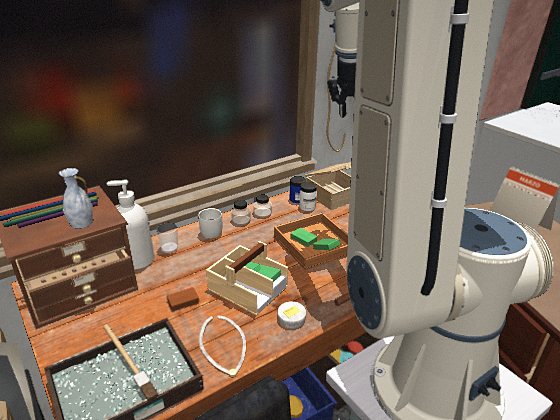

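View pics/top12.png

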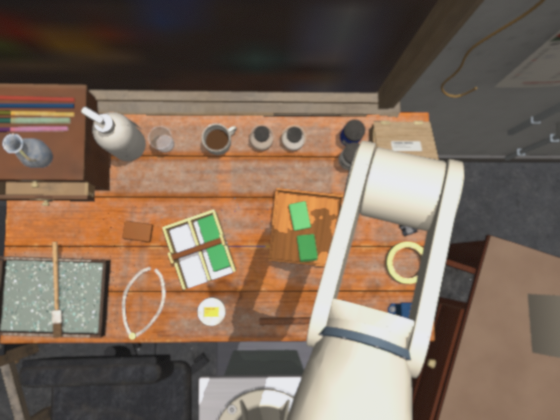

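```bash
python3 - <<'E'
from h import *
t=cv2.imread('pics/top12.png')
cv2.imwrite('pics/t13.png',cv2.resize(t[180:300,130:270],None,fx=5,fy=5,interpolation=cv2.INTER_CUBIC))
m=cv2.inRange(cv2.cvtColor(t,cv2.COLOR_BGR2HSV),(45,90,40),(85,255,255))
n,l,st,ce=cv2.connectedComponentsWithStats(m)
R=Rn.from_euler('z',-6.4,degrees=True)
for i in range(1,n):
    if st[i][4]>60: 
        p=onz('top',[ce[i]],24)[0]; print(ce[i].round(),p.round(),'in tray',R.inv().apply(p-[513,-99,0]).round())
E
```

```text
[299. 216.] [544. -85.  24.] in tray [29. 18. 24.]
[209. 228.] [513. 138.  24.] in tray [-26. 236.  24.]
[307. 247.] [ 466. -103.   24.] in tray [-47.  -9.  24.]
[218. 257.] [443. 114.  24.] in tray [-94. 204.  24.]
```

View pics/t13.png

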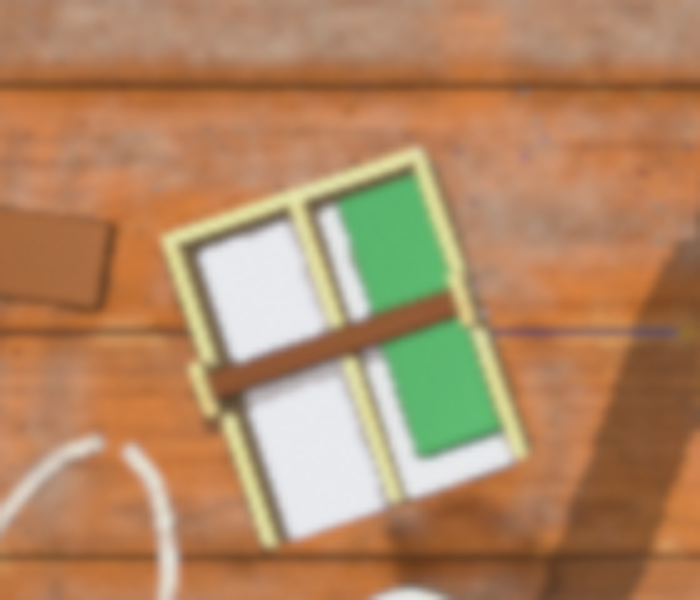

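```bash
python3 -m creep '[{"dp":[0,0,0],"angular":[0,0,0],"fingers":50},{"dp":[0,0,0],"angular":[0,0,0],"fingers":50},{"dp":[0,0,0],"angular":[0,0,0],"fingers":50}]'; python3 -c "
from rig import r
print(r.sign_off())"
```

```text
clock: 21.73
eef_pos: [546.9, -233.1, 337.8]
tcp_rot: [-3.141, 0.229, 1.918]
contact_force: [0.1, 0.2, -0.3]
opening: 0.586
the job is handed in; nothing more can be done
None
```

The job is handed in at about 21.7 s. I lifted the tote by its bar and tipped it 1° at a time over the tray. The shallow billets began to slide at about 27° of tip. I held at 28° until the rear billet came to rest leaning on the lip, then drew the tote back about 25 mm so that it dropped flat. The lip was at most about 66 mm above the table while they fell.

**Last checks:**
- **Shallow billets:** both lie flat in the tray, at about (29, 18) and (-47, -9) mm in its frame.
- **Steep billets:** both are still in the steep bay.
- **Tote:** it stands about 5 mm from where it was. I checked level only by comparing pictures before and after, which looked the same.
- **Gripper:** it is clear of everything, with the wrist force near zero.

**What went wrong:** on the first approach the tote hit the grey jar behind the tray (about 13 N measured when I stopped), and that rolled the tote about 13° in the grip. I backed off, took the roll out by turning the wrist, and tipped from a different yaw. The jar was still standing in the last scene picture.

**Not checked:** the arm hid the amber tumbler in the last pictures. Nothing went near it and no contact showed, but I did not measure either tumbler's final position.

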